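Tap the sample holder onto its mark under the inspection head

TASK

Lift the brass weight off the sample holder and stand it upright on the round grey rest at the near left of the inspection station. Then slide the holder into place by tapping its edges, first on its red strip, then on the blue strip on the opposite side, and on from any side as needed, until it lies centred and square inside the white outline; do not lift it, press on its glass or disturb the petri dish, the ink pot or the dropper bottle. When it lies right and nothing touches it any more, press the green button fully down.

Things in the scene. Friction and masses are not known exactly. Their poses are not given: they have to be found in the camera images.
- station: Fixed inspection station; origin on the bench under its platen's middle; x about away from the robot, y left, z up. Grey deck 310 (x) by 300 (y) mm, 10 mm thick, middle at x = -5 mm; on it a black platen 190 x 230 mm, top 40 mm above the bench. A column 24 x 32 mm, 310 mm high (foot 44 x 60 mm), stands at x = +124, y = 0.
- head (a point): Middle of the underside of the imaging head fixed over the platen, 221 mm above the bench: ring light of 100 mm diameter, 14 mm high, above it a camera 56 x 68 mm up to 301 mm, on an arm from the column. A vertical tool would hit it: reach under it with the tool leaning 30 to 40 degrees out to the left or right.
- mark (a point): Middle of the white outline printed on the platen, on the platen's top (40 mm above the bench), axes as the station's. The outline is four corner angles whose inner edges make a rectangle of 110 mm (x) by 138 mm (y), 3 mm outside the centred holder on every side, with a tick outside the middle of each side.
- holder_centre (a point): Centre (half-way up) of the loose sample holder, a flat metal frame 104 mm (x) by 132 mm (y) by 20 mm high, 220 to 350 g, flat on the platen. Axes are the holder's: x to the blue strip, y along the strips to the left end. Starts off the mark by up to 20 mm and turned counter-clockwise (from above) by 0.26 to 0.4 rad; its x must end along the mark's x.
- holder: The same holder with all its parts; origin at the centre of its underside, axes as at holder_centre. It stands on four glide pads, 2 mm high, 26 mm either side of its middle, and slides with dry friction: pushed slowly it stops where it is left; pushed near one end it turns about a point 30 to 60 mm on the other side of its middle.
- red_strip: Red strip, 4 mm thick, 126 mm long, 16 mm high (3 to 19 mm above the platen), along the holder's near (-x) long edge; origin at its centre, 50 mm from the holder's centre; its outer face is the holder's near face, 52 mm from the holder's centre.
- blue_strip: Blue strip of the same size along the holder's far (+x) long edge, outer face 52 mm from the holder's centre.
- window: Pale green glass plate 72 x 100 mm set in the holder's frame, its top 18 mm above the platen and 2 mm below the frame's top; origin at its centre. Not to be pressed by the fingers.
- weight_centre (a point): Centre (half-way up) of the loose brass check weight, 23 mm diameter, 26 mm high with a narrower knob on top, 90 g, z up. It starts standing on the holder's glass left of the holder's middle, its underside 58 mm above the bench.
- rest (a point): Middle of the top of the round flat grey rest (68 mm diameter, black rubber rim) on the deck, 13 mm above the bench, at x = -128, y = +85 mm from the station's origin.
- start_button (a joint): Travel of the green push button: 0 released, 0.006 m fully down; sprung, about 4 N pushes it home; it comes back by itself.
- start_button_top (a point): Middle of the top of the green button (30 mm diameter), on the deck at x = -128, y = -85 mm from the station's origin; it is pressed straight down.
- petri: Petri dish with tan filling, 94 mm diameter, 17 mm high, on the bench to the right of the station; origin at its underside. A bystander.
- ink: Ink pot with orange lid, 56 mm diameter, 51 mm high, on the bench to the left of the station; origin at its underside. A bystander.
- dropper: Brown dropper bottle with black cap, 35 mm diameter, 76 mm high, on the bench beyond the station's right far corner; origin at its underside. A bystander.

How it is judged:
On the way, in this order (a step that is already met when the one before it is completed fails the run):
1. the weight stands on the round rest, released (horizontal distance between weight_centre and rest below 0.024 m and height (world z) of weight_centre below 0.031 m and angle between weight_centre's own z axis and vertical below 0.15 rad and contact force between the fingers and weight below 0.05 N), for 0.2 s.
2. the holder is tapped on its red strip (contact force between the fingers and red_strip above 0.2 N).
3. the holder is tapped on its blue strip (contact force between the fingers and blue_strip above 0.2 N).
4. the holder lies centred and square in the outline, untouched (horizontal distance between holder_centre and mark below 0.005 m and angle between the x axis of holder and the x axis of mark, either way round below 0.085 rad and height (world z) of holder_centre below 0.053 m and contact force between the fingers and holder below 0.05 N and linear speed of holder below 0.01 m/s), for 0.3 s.
5. the green button is pressed down (value of joint start_button above 0.0045 m).
At the end, for the whole second after the job is handed in: The holder lies flat on the platen with its centre within 5 mm of the mark and square to the outline within 0.085 rad (about 5 degrees), at rest; the brass weight stands upright on the round rest with its centre within 24 mm of the rest's middle; the green button has come up again (horizontal distance between holder_centre and mark below 0.005 m and angle between the x axis of holder and the x axis of mark, either way round below 0.085 rad and height (world z) of holder_centre below 0.053 m and horizontal distance between weight_centre and rest below 0.024 m and height (world z) of weight_centre below 0.031 m and angle between weight_centre's own z axis and vertical below 0.15 rad and value of joint start_button below 0.002 m and linear speed of holder below 0.01 m/s and linear speed of weight below 0.02 m/s); the robot touches nothing.
It fails at once if the holder is lifted off the platen (height (world z) of holder_centre above 0.058 m).
It fails at once if the fingers press on the glass with more than 4 N (contact force between the fingers and window above 4 N).
It fails at once if a bystander (petri dish, ink pot, dropper bottle) is shifted by more than 15 mm (distance of any of petri, ink, dropper from where it was at the start of the episode above 0.015 m).
It fails at once if the weight is dropped off the station (height (world z) of weight_centre below 0.018 m).
It also fails if it takes over 72 s, if anything falls off the work surface, if the arm or the gripper's body presses on something with over 40 N, if the wrist force passes 120 N, or if a joint passes its speed limit or range.

ROBOT

A 6-joint arm with a two-finger parallel gripper is mounted at the origin on a cart in front of the work surface, level with it; the furniture and walls round the work are solid. World frame = base frame: x ahead of the robot, y to its left, z up, the work surface at z = 0. Lengths are in m, angles in rad, forces in N, time in s.
With the tool pointing down it reaches from about 0.325 to 0.85 m from the base axis. Payload 4.4 kg.
Tool frame: the origin (TCP) lies at the very end of the fingers, on their centre line; the grasp point (between the pads) lies 19 mm behind it; y points along the fingers, z is the direction in which the jaws open and shut, and the axes are right-handed (so a half turn about y gives the same grasp; the last joint's range is limited). The gripper opens to 94 mm and grips with 3 to 60 N. Pads are 16 mm wide; open, the fingers measure 119 mm over their backs; the gripper's body (75 mm by 177 mm) begins 78 mm behind the grasp point.
Start: joints at [0.975, 0.207, 1.542, -0, 1.393, -0.15], TCP at [0.248, 0.519, 0.205] pointing down, gripper open.
Joint ranges: [-2.73, 2.73], [-0.86, 2.22], [0.23, 2.46], [-1.11, 4.25], [0.08, 2.63], [-2.82, 2.82]. Speed limits (rad/s): [2.79, 2.79, 3.14, 3.14, 3.14, 3.14].

INTERFACE

Orientations are given as a unit quaternion [x, y, z, w].
In Python, from station import r gives the robot as it stands.
- The arm moves only by the tool send_rows, never from a script. Its argument "moves" is a list of rows, each an object of numbers: "rx", "ry", "rz": the turn, a rotation vector about the tool's x, y, z in degrees; "x", "y", "z": the shift along the tool's x, y, z in mm; "grip": the opening, from 0 (shut) to 1 (fully open). A call has 1 to 12 rows; each row is the pose to reach, as a shift and turn from the pose commanded when the call began, along the tool's axes at that moment; what a row does not reach only later rows make up. A row lasts 1/12 s, in which the tool goes at most 41.7 mm and 7.16 degrees, less where a joint would pass 70% of its speed; a pose out of reach is approached as far as the arm can. A call with a gripper value outside its range is refused whole. The fingers move at their own pace and stop on an object; "newtons" is the grip in N (left out, the last holds). Time passes only in rows, so rows that repeat a pose let the fingers close. It gives the time, the measured TCP pose, the force and the opening at its end, in the units of the state.
- r.get_state(): the state, without advancing time (a new reading comes with each control period).
- r.get_image(name): name is "scene" or "side" or "wrist"; returns a dict with "frame" (480x640x3 uint8, red, green, blue), "range_z" (480x640 float32, m along the optical axis (not along the pixel's ray), 0 where there is no reading), "fx", "fy", "cx", "cy" (pixels), "extrinsics" (4x4, takes a point from camera to world coordinates); the wrist camera has in their place "T_tool_cam" (4x4, takes a point from camera to tool coordinates, whose origin is the TCP and whose axes are the tool frame's). Camera axes: x right, y down, z forward; pixel columns grow to the right and rows downward; lengths in m; the calibration is good to about 2 mm. A picture is of the moment at which its call begins: read the wrist's pose just before it.
- r.hand_in(): hands the job in, once; it reports no verdict.
The state is a dict: "clock": time; "joints": joint angles; "joint_velocities": joint speeds; "joint_torque": joint torques, N m; "ee_pos": TCP position; "tool_rot": TCP orientation; "contact_force": force on the tool from outside, world axes, zero at the start; "wrist_torque": the same for the moment, N m; "finger_gap": finger opening in m.
Only numpy, scipy, OpenCV 4.12 (cv2) and the standard library are available. Lean on these libraries where they do the work, as an engineer would, in place of code of your own. Each camera call takes 0.05 s, during which the arm holds its last target.

## Working session

There is one attempt and no reset: what is moved stays moved. The work goes in short steps, Python scripts to look and compute and a tool call to move; the robot and the scene stay as the last step left them, time stands still between calls to the robot, and variables do not carry over. Pictures are saved under pics/ and viewed, and the job is handed in when it is done.

Besides the shell and the picture viewer there is one more tool, called after "Request:" as a command line: name --argument value ..., lists and objects as JSON in quotes. send_rows: Moves the arm, as the interface text tells. Its arguments: {"type":"object","properties":{"moves":{"type":"array","items":{"type":"object","properties":{"rx":{"type":"number"},"ry":{"type":"number"},"rz":{"type":"number"},"x":{"type":"number"},"y":{"type":"number"},"z":{"type":"number"},"grip":{"type":"number"}}}},"newtons":{"type":"number"}},"required":["moves"]}

```bash
ls; mkdir -p pics; cat > h.py <<'E'
import numpy as np,cv2
from station import r
from scipy.spatial.transform import Rotation as R
def grab(n,save=None):
    im=r.get_image(n)
    if save: cv2.imwrite('pics/'+save,cv2.cvtColor(im['frame'],cv2.COLOR_RGB2BGR))
    return im
def T(im,st=None):
    if 'extrinsics' in im: return np.array(im['extrinsics'])
    M=np.eye(4);M[:3,:3]=R.from_quat(st['tool_rot']).as_matrix();M[:3,3]=st['ee_pos']
    return M@np.array(im['T_tool_cam'])
def cast(im,uv,z,E):
    uv=np.atleast_2d(uv).astype(float)
    d=np.c_[(uv[:,0]-im['cx'])/im['fx'],(uv[:,1]-im['cy'])/im['fy'],np.ones(len(uv))]@E[:3,:3].T
    o=E[:3,3]
    return o+d*((z-o[2])/d[:,2])[:,None]
E
python3 - <<'E'
from h import *
s=r.get_state();print({k:np.round(v,4) for k,v in s.items()})
for n in('scene','side','wrist'):
    im=grab(n,n+'0.png');print(n,im['fx'],im['cx'],im['cy'],np.round(im.get('extrinsics',im.get('T_tool_cam')),3))
E
```

```text
pics
{'clock': np.float64(0.0), 'joints': array([ 0.9745,  0.2074,  1.5429, -0.    ,  1.3935, -0.1505]), 'joint_velocities': array([ 0.0013, -0.0009,  0.0012,  0.0005, -0.0027, -0.0001]), 'joint_torque': array([ 1.1000e-03, -3.7087e+01, -2.8142e+01,  6.9900e-02,  3.5900e-02,
       -2.0000e-04]), 'ee_pos': array([0.2475, 0.5181, 0.2043]), 'tool_rot': array([ 0.6904, -0.1566,  0.156 , -0.6889]), 'contact_force': array([ 0.1352, -0.3092,  0.7318]), 'wrist_torque': array([ 0.0058,  0.048 , -0.0061]), 'finger_gap': np.float64(0.0939)}
scene 474.51304165004626 316.43275040010116 236.71127592536146 [[ 0.875 -0.264  0.406  0.264]
 [-0.484 -0.48   0.731 -0.484]
 [ 0.003 -0.836 -0.548  0.633]
 [ 0.     0.     0.     1.   ]]
side 575.7431938177971 316.912576214632 239.966519339833 [[ 1.     0.021  0.009  0.616]
 [-0.    -0.37   0.929 -0.904]
 [ 0.023 -0.929 -0.37   0.58 ]
 [ 0.     0.     0.     1.   ]]
wrist 429.4895441773325 320.15232702087025 236.6510702133981 [[-0.     0.969  0.246 -0.071]
 [-0.    -0.246  0.969 -0.179]
 [ 1.     0.     0.     0.   ]
 [ 0.     0.     0.     1.   ]]
```

View pics/scene0.png

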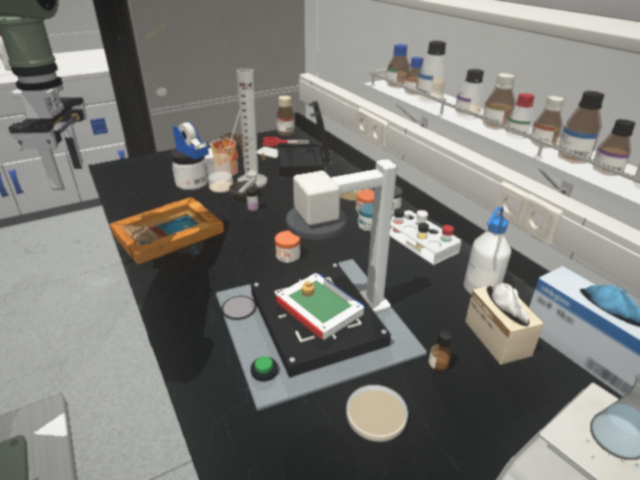

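View pics/side0.png

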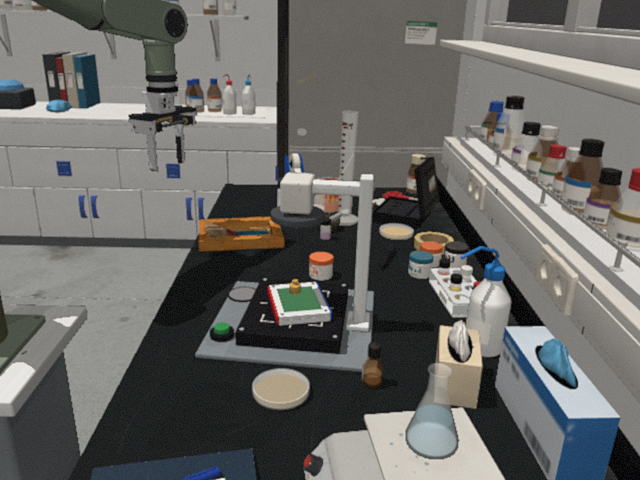

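View pics/wrist0.png

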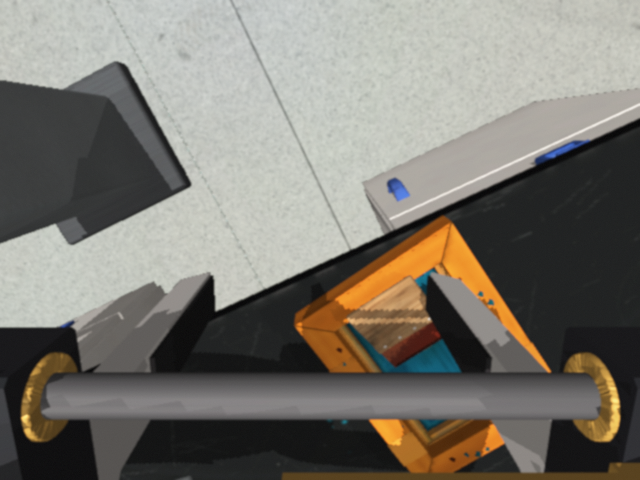

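```bash
python3 - <<'E'
import cv2
a=cv2.imread('pics/scene0.png')[250:410,205:435];cv2.imwrite('pics/sc0z.png',cv2.resize(a,None,fx=3.4,fy=3.4,interpolation=cv2.INTER_CUBIC))
a=cv2.imread('pics/side0.png')[265:370,190:385];cv2.imwrite('pics/sd0z.png',cv2.resize(a,None,fx=4,fy=4,interpolation=cv2.INTER_CUBIC))
E
```

```text
(no output)
```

View pics/sc0z.png

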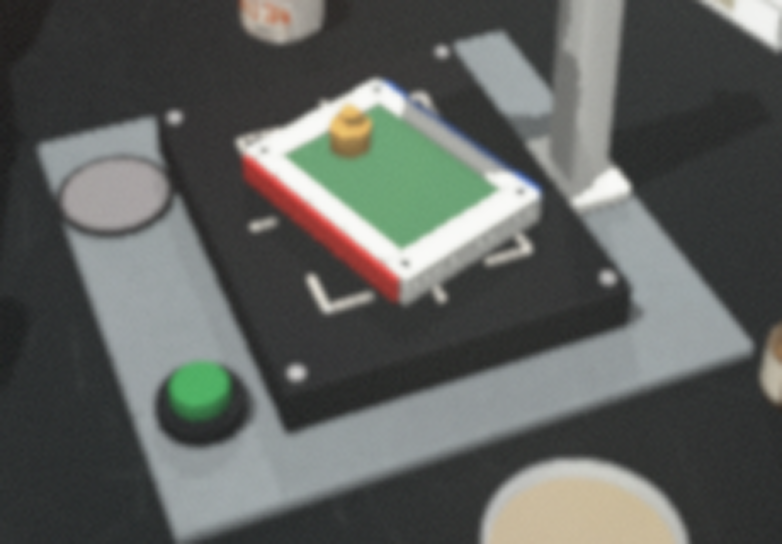

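View pics/sd0z.png

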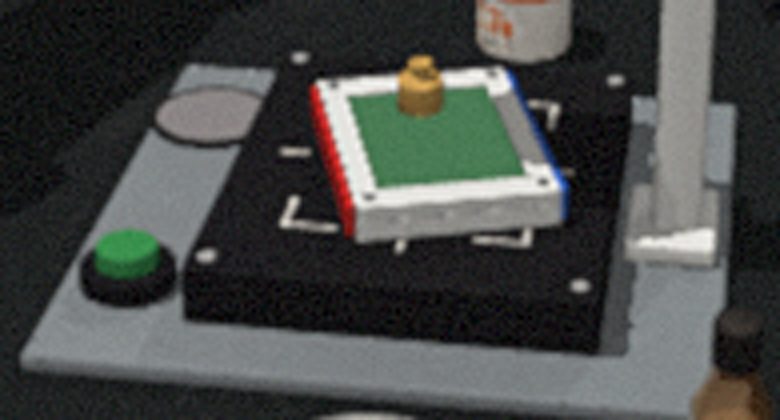

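```bash
cat > m0.py <<'E'
from h import *
sc=(lambda p:np.array(p)/3.4+[205,250]);sd=(lambda p:np.array(p)/4+[190,265])
scr={'scene':sc([(175,117),(442,51),(608,278),(297,373)]),'side':sd([(300,58),(616,81),(580,286),(206,256)])}
hol={'scene':sc([(241,147),(382,82),(541,190),(401,284)]),'side':sd([(314,85),(512,72),(567,190),(354,212)])}
but={'scene':sc([(200,383)]),'side':sd([(128,245)])}
rst={'scene':sc([(115,195)]),'side':sd([(208,116)])}
def quad(P): # order nearL farL farR nearR
    c=P.mean(0);x=(P[1]+P[2]-P[0]-P[3])/2;y=(P[0]+P[1]-P[2]-P[3])/2
    return c[:2].round(4),'yaw',round(np.arctan2(x[1],x[0]),4),round(np.arctan2(-y[0],y[1]),4),'len',np.linalg.norm(x).round(4),np.linalg.norm(y).round(4)
for n in('scene','side'):
    im=grab(n);E=T(im)
    print(n,'screws',quad(cast(im,scr[n],.0405,E)))
    print('holder',quad(cast(im,hol[n],.06,E)))
    print('button',cast(im,but[n],.03,E)[0].round(4),'rest',cast(im,rst[n],.013,E)[0].round(4))
    hsv=cv2.cvtColor(im['frame'],cv2.COLOR_RGB2HSV)
    if n=='side': box=(285,275,305,298)
    else: box=(298,276,320,300)
    m=cv2.inRange(hsv,(10,90,60),(25,255,255));k=np.zeros_like(m);k[box[1]:box[3],box[0]:box[2]]=255;m&=k
    ys,xs=np.where(m);print('weight px',xs.min(),xs.max(),ys.min(),ys.max(),len(xs))
    print(cast(im,[((xs.min()+xs.max())/2,(ys.min()+ys.max())/2)],.073,E).round(4))
print(r.get_state()['clock'])
E
python3 m0.py
```

```text
scene screws (array([0.5884, 0.0997]), 'yaw', np.float64(-0.1166), np.float64(-0.1198), 'len', np.float64(0.1698), np.float64(0.21))
holder (array([0.5912, 0.0922]), 'yaw', np.float64(0.1922), np.float64(0.2076), 'len', np.float64(0.0995), np.float64(0.1305))
button [0.4516 0.0311 0.03  ] rest [0.4706 0.1973 0.013 ]
weight px 302 313 281 295 130
[[0.5812 0.1204 0.073 ]]
side screws (array([0.5886, 0.102 ]), 'yaw', np.float64(-0.1169), np.float64(-0.1207), 'len', np.float64(0.1705), np.float64(0.2098))
holder (array([0.5934, 0.0914]), 'yaw', np.float64(0.2198), np.float64(0.209), 'len', np.float64(0.1013), np.float64(0.129))
button [0.4515 0.0339 0.03  ] rest [0.4684 0.1996 0.013 ]
weight px 290 300 278 293 138
[[0.5841 0.1242 0.073 ]]
0.25
```

```bash
cat >> h.py <<'E'
ST=np.array([.5885,.1008,0.]);YAW=-.118
RS=R.from_euler('z',YAW)
def s2w(p): return ST+RS.apply(p)
def w2s(p): return RS.inv().apply(np.array(p)-ST)
def orient(lean_deg,zsign=1,yaw=0.,back=0.):
    # lean>0: tool body out to the left; jaws along station x turned by yaw(deg); back: tool body tilts towards robot
    l=np.radians(lean_deg)
    y=np.array([0,-np.sin(l),-np.cos(l)]);z=np.array([zsign,0,0.]);x=np.cross(y,z)
    m=R.from_matrix(np.c_[x,y,z])
    return RS*R.from_euler('z',yaw,degrees=True)*R.from_euler('y',-back,degrees=True)*m
def go(ps,Ro):
    s=r.get_state();p0=np.array(s['ee_pos']);q=R.from_quat(s['tool_rot'])
    d=q.inv().apply(s2w(ps)-p0)*1000;rv=np.degrees((q.inv()*Ro).as_rotvec())
    print('shift',d.round(1),'turn',rv.round(1),'| now st',(w2s(p0)*1000).round(1),'joints',np.round(s['joints'],2),'t',s['clock'],'F',np.round(s['contact_force'],1),'gap',round(float(s['finger_gap']),4))
E
python3 - <<'E'
from h import *
s=r.get_state();print(R.from_quat(s['tool_rot']).as_matrix().round(3))
go([-.008,.16,.2],orient(35))
go([-.008,.16,.2],orient(35,-1))
im=r.get_image('side');E=T(im)
print('ink',w2s(cast(im,[[321,259]],.051,E)[0]),'petri',w2s(cast(im,[[281,388]],.017,E)[0]),'drop',w2s(cast(im,[[374,348]],.076,E)[0]))
E
```

```text
[[ 0.902 -0.001  0.431]
 [-0.431 -0.001  0.902]
 [-0.    -1.    -0.001]]
shift [428.5   4.9 -81. ] turn [-21.7  68.9 -30.3] | now st [-387.6  374.7  204.9] joints [ 0.97  0.21  1.54 -0.    1.39 -0.15] t 0.25 F [0.4 0.2 0.4] gap 0.094
shift [428.5   4.9 -81. ] turn [ -33.  -104.9   23.6] | now st [-387.6  374.7  204.9] joints [ 0.97  0.21  1.54 -0.    1.39 -0.15] t 0.25 F [0.4 0.2 0.4] gap 0.094
ink [0.02428023 0.21220693 0.051     ] petri [ 0.0104554  -0.23494771  0.017     ] drop [ 0.15454371 -0.18758647  0.076     ]
```

Request:
send_rows --moves '[{"x": 428, "y": 5, "z": -81, "rx": -21.7, "ry": 68.9, "rz": -30.3, "grip": 1}, {"x": 428, "y": 5, "z": -81, "rx": -21.7, "ry": 68.9, "rz": -30.3, "grip": 1}, {"x": 428, "y": 5, "z": -81, "rx": -21.7, "ry": 68.9, "rz": -30.3, "grip": 1}, {"x": 428, "y": 5, "z": -81, "rx": -21.7, "ry": 68.9, "rz": -30.3, "grip": 1}, {"x": 428, "y": 5, "z": -81, "rx": -21.7, "ry": 68.9, "rz": -30.3, "grip": 1}, {"x": 428, "y": 5, "z": -81, "rx": -21.7, "ry": 68.9, "rz": -30.3, "grip": 1}, {"x": 428, "y": 5, "z": -81, "rx": -21.7, "ry": 68.9, "rz": -30.3, "grip": 1}, {"x": 428, "y": 5, "z": -81, "rx": -21.7, "ry": 68.9, "rz": -30.3, "grip": 1}, {"x": 428, "y": 5, "z": -81, "rx": -21.7, "ry": 68.9, "rz": -30.3, "grip": 1}, {"x": 428, "y": 5, "z": -81, "rx": -21.7, "ry": 68.9, "rz": -30.3, "grip": 1}, {"x": 428, "y": 5, "z": -81, "rx": -21.7, "ry": 68.9, "rz": -30.3, "grip": 1}, {"x": 428, "y": 5, "z": -81, "rx": -21.7, "ry": 68.9, "rz": -30.3, "grip": 1}]'

```text
clock: 1.3
ee_pos: [0.6022, 0.2575, 0.1963]
tool_rot: [0.606, -0.364, 0.647, -0.285]
contact_force: [-1.5, -0.2, -0.5]
finger_gap: 0.0941
```

```bash
python3 - <<'E'
from h import *
go([-.008,.16,.2],orient(35))
go([-.008,.083,.16],orient(35))
im=grab('wrist','w1.png')
E
```

```text
shift [-0.1 -4.6 -3.2] turn [ 0.3 -0.3  0.2] | now st [ -4.9 157.3 196.3] joints [ 0.51  0.68  1.02 -0.49  1.81  0.61] t 1.3 F [-1.5 -0.2 -0.5] gap 0.0941
shift [39.7 72.5 -2.5] turn [ 0.3 -0.3  0.2] | now st [ -4.9 157.3 196.3] joints [ 0.51  0.68  1.02 -0.49  1.81  0.61] t 1.3 F [-1.5 -0.2 -0.5] gap 0.0941
```

View pics/w1.png

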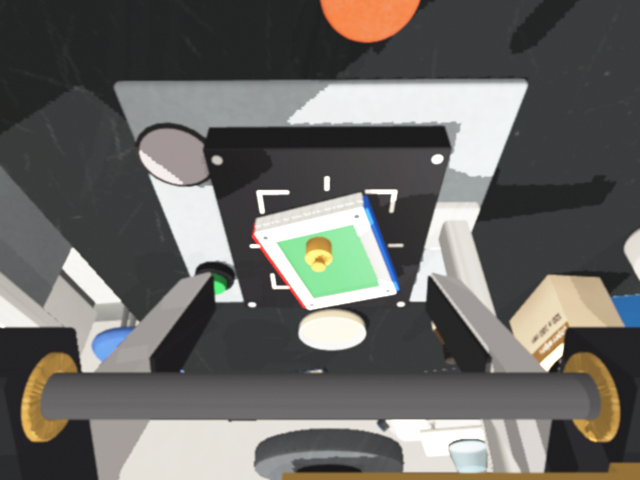

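```bash
cat > m1.py <<'E'
from h import *
s=r.get_state();im=grab('wrist','w2.png');E=T(im,s)
P=lambda uv,z:(w2s(cast(im,uv,z,E))*1000).round(1)
print('screws',P([(217,160),(437,159),(401,305),(251,305)],.0405).tolist())
print('rest',P([(176,155)],.013),'button',P([(217,286)],.03))
print('holder',P([(256,225),(364,196),(397,290),(306,308)],.06).tolist())
hsv=cv2.cvtColor(im['frame'],cv2.COLOR_RGB2HSV)
m=cv2.inRange(hsv,(12,120,60),(28,255,255));n,l,st,c=cv2.connectedComponentsWithStats(m)
for i in range(1,n):
    if st[i,4]>150: print(st[i],c[i],P([c[i]],.071))
m=cv2.imread('pics/w2.png')[190:320,210:450];cv2.imwrite('pics/w2z.png',cv2.resize(m,None,fx=3,fy=3,interpolation=cv2.INTER_CUBIC))
E
python3 m1.py
```

```text
screws [[-88.0, 106.9, 40.5], [82.3, 107.7, 40.5], [84.1, -104.4, 40.5], [-88.1, -104.6, 40.5]]
rest [[-130.3   89.9   13. ]] button [[-124.6  -81.5   30. ]]
holder [[-62.0, 53.4, 60.0], [26.2, 87.0, 60.0], [69.3, -44.3, 60.0], [-23.7, -79.0, 60.0]]
[308 238  26  29 497] [321.07847082 250.85714286] [[-7.3 32.4 71. ]]
[534 337  31  26 173] [548.74566474 350.83236994] [[ 263.9 -157.6   71. ]]
[  20  352   58   91 2447] [ 42.47445852 397.48957908] [[-417.8 -311.5   71. ]]
[ 564  352   57   91 2457] [597.84615385 397.71102971] [[ 395.7 -308.8   71. ]]
[ 283  462  357   18 2850] [478.78280702 474.96035088] [[ 356.6 -794.9   71. ]]
```

View pics/w2z.png

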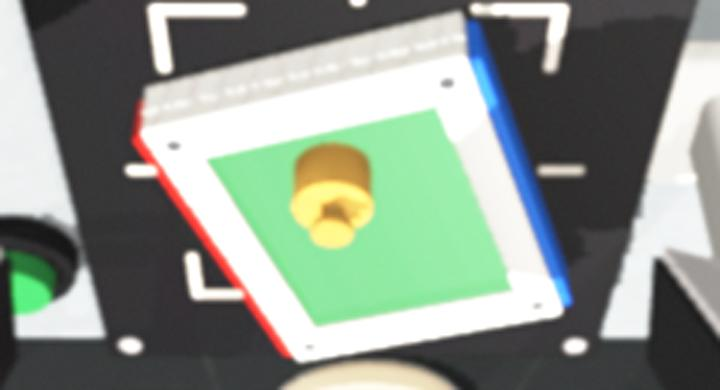

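```bash
cat >> m1.py <<'E'
print('topell',P([(321,258)],.076),P([(321,258)],.08),'basefront',P([(321,238.5)],.058),'knob',P([(320.5,268)],.084),P([(320.5,268)],.09))
im=r.get_image('side');E=T(im)
a=lambda x,y:(x/4+190,y/4+265)
print('side basefront',P([a(420,115)],.058),'knobtop',P([a(421,62)],.084),P([a(421,62)],.09))
go([-.007,.083,.16],orient(35))
E
python3 m1.py|tail -4
```

```text
[ 283  462  357   18 2809] [481.87753649 474.99430402] [[ 365.5 -794.1   71. ]]
topell [[-8.2 28.7 76. ]] [[-8.2 33.8 80. ]] basefront [[-8.2 33.5 58. ]] knob [[-8.6 25.  84. ]] [[-8.6 33.1 90. ]]
side basefront [[-6.  16.4 58. ]] knobtop [[-6.7 22.8 84. ]] [[-4.8 10.5 90. ]]
shift [40.8 78.2  2.1] turn [-0.   0.1 -0.1] | now st [ -9.2 161.2 200.7] joints [ 0.52  0.67  1.03 -0.49  1.81  0.61] t 1.5 F [-0.4 -0.   0.5] gap 0.094
```

```bash
python3 - <<'E'
from h import *
go([-.0065,.0674,.131],orient(35))
go([-.0065,.0215,.0655],orient(35))
E
```

```text
shift [ 37.  110.9   2.6] turn [-0.   0.1 -0.1] | now st [ -9.2 161.2 200.7] joints [ 0.52  0.67  1.03 -0.49  1.81  0.61] t 1.5 F [-0.4 -0.   0.5] gap 0.094
shift [ 37.2 190.9   2.5] turn [-0.   0.1 -0.1] | now st [ -9.2 161.2 200.7] joints [ 0.52  0.67  1.03 -0.49  1.81  0.61] t 1.5 F [-0.4 -0.   0.5] gap 0.094
```

Request:
send_rows --moves '[{"x": 37, "y": 30, "z": 2.5}, {"x": 37, "y": 70, "z": 2.5}, {"x": 37, "y": 111, "z": 2.5}, {"x": 37, "y": 111, "z": 2.5}, {"x": 37, "y": 111, "z": 2.5}, {"x": 37, "y": 111, "z": 2.5}]'

```text
$.moves[0]: bad value
```

```bash
python3 - <<'E'
from h import *
grab('wrist','w3.png')
go([-.0065,.0674,.131],orient(35))
go([-.0065,.0215,.0655],orient(35))
grab('side','s3.png')
a=cv2.imread('pics/s3.png')[180:370,190:430];cv2.imwrite('pics/s3z.png',cv2.resize(a,None,fx=3,fy=3,interpolation=cv2.INTER_CUBIC))
E
```

```text
shift [ 36.9 111.5   2.6] turn [-0.1  0.1 -0.1] | now st [ -9.3 161.5 201.3] joints [ 0.52  0.67  1.03 -0.49  1.81  0.61] t 1.55 F [ 0.3  0.5 -0.3] gap 0.0939
shift [ 37.1 191.5   2.5] turn [-0.1  0.1 -0.1] | now st [ -9.3 161.5 201.3] joints [ 0.52  0.67  1.03 -0.49  1.81  0.61] t 1.55 F [ 0.3  0.5 -0.3] gap 0.0939
```

View pics/w3.png

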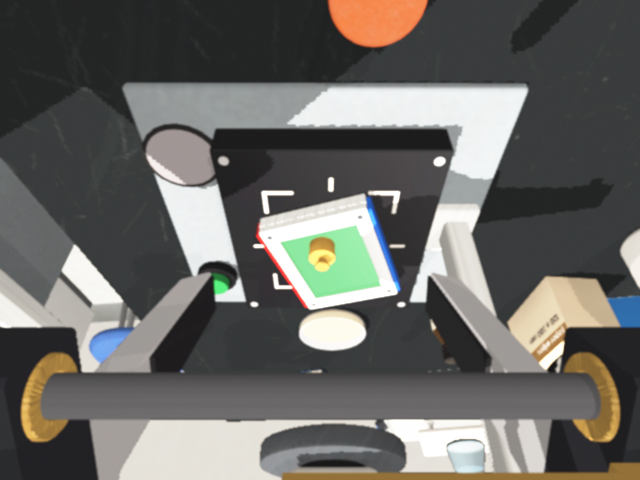

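View pics/s3z.png

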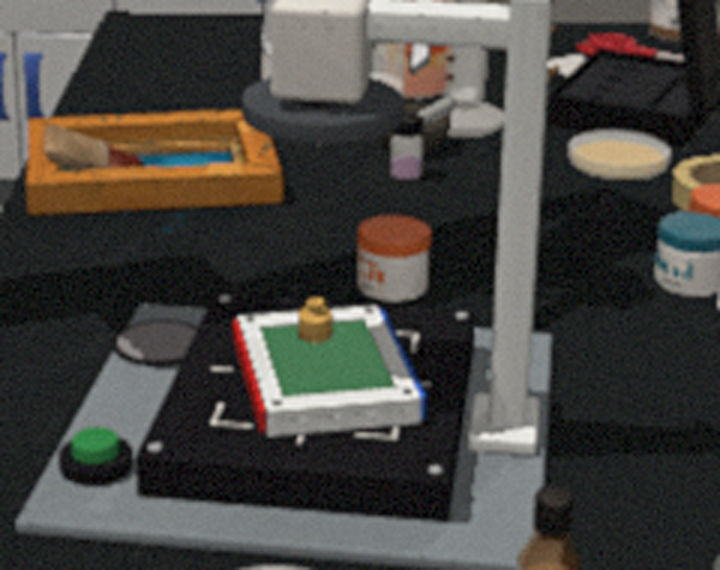

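Request:
send_rows --moves '[{"x": 37, "y": 30, "z": 2.5, "rx": 0, "ry": 0, "rz": 0, "grip": 1}, {"x": 37, "y": 70, "z": 2.5, "rx": 0, "ry": 0, "rz": 0, "grip": 1}, {"x": 37, "y": 111, "z": 2.5, "rx": 0, "ry": 0, "rz": 0, "grip": 1}, {"x": 37, "y": 111, "z": 2.5, "rx": 0, "ry": 0, "rz": 0, "grip": 1}, {"x": 37, "y": 111, "z": 2.5, "rx": 0, "ry": 0, "rz": 0, "grip": 1}, {"x": 37, "y": 111, "z": 2.5, "rx": 0, "ry": 0, "rz": 0, "grip": 1}]'

```text
clock: 2.1
ee_pos: [0.5911, 0.1689, 0.1326]
tool_rot: [0.606, -0.363, 0.646, -0.29]
contact_force: [-0.0, 0.1, 0.6]
finger_gap: 0.0941
```

```bash
python3 - <<'E'
from h import *
grab('wrist','w4.png')
go([-.0065,.0674,.131],orient(35))
go([-.0065,.0215,.0655],orient(35))
E
```

```text
shift [-0.3  2.7 -1.9] turn [-0.3 -0.1 -0.2] | now st [ -4.6  68.7 133.4] joints [ 0.41  0.61  1.27 -0.52  1.59  0.61] t 2.15 F [ 0.1 -0.2 -0. ] gap 0.0944
shift [-0.  82.7 -2.3] turn [-0.3 -0.1 -0.2] | now st [ -4.6  68.7 133.4] joints [ 0.41  0.61  1.27 -0.52  1.59  0.61] t 2.15 F [ 0.1 -0.2 -0. ] gap 0.0944
```

View pics/w4.png

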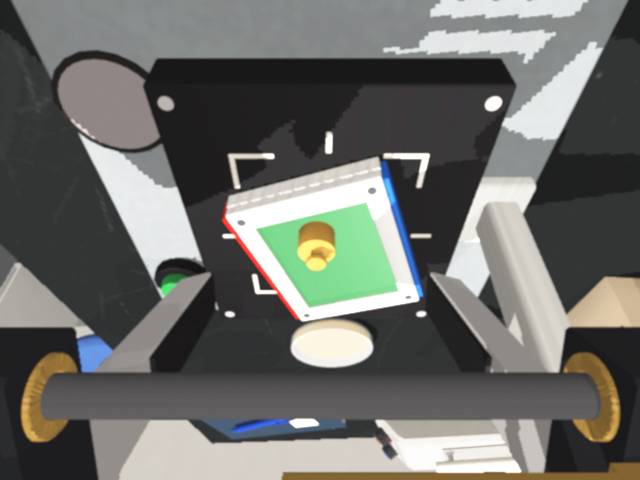

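```bash
python3 - <<'E'
from h import *
s=r.get_state();im=grab('wrist','w5.png');E=T(im,s)
P=lambda uv,z:(w2s(cast(im,uv,z,E))*1000).round(1)
a=cv2.imread('pics/w5.png')[200:290,270:370];cv2.imwrite('pics/w5z.png',cv2.resize(a,None,fx=6,fy=6,interpolation=cv2.INTER_CUBIC))
print('screws',P([(166,103),(493,103),(421,314),(230,314)],.0405).tolist())
for v in range(220,272,4): print(v,P([(316,v)],.058)[0,:2],P([(316,v)],.073)[0,:2],P([(316,v)],.084)[0,:2])
E
```

```text
screws [[-84.6, 106.7, 40.5], [85.7, 106.5, 40.5], [86.0, -105.4, 40.5], [-84.4, -104.1, 40.5]]
220 [-7.1 36.3] [-7.  52.3] [-6.9 64. ]
224 [-7.1 32.7] [-7. 49.] [-6.9 60.9]
228 [-7.1 29. ] [-7.  45.6] [-6.9 57.7]
232 [-7.1 25.2] [-7.  42.1] [-7.  54.5]
236 [-7.2 21.3] [-7.1 38.5] [-7.  51.1]
240 [-7.2 17.3] [-7.1 34.9] [-7.  47.7]
244 [-7.2 13.3] [-7.1 31.2] [-7.  44.3]
248 [-7.2  9.1] [-7.1 27.4] [-7.  40.7]
252 [-7.3  4.9] [-7.1 23.5] [-7.1 37.1]
256 [-7.3  0.6] [-7.2 19.5] [-7.1 33.4]
260 [-7.3 -3.8] [-7.2 15.5] [-7.1 29.6]
264 [-7.3 -8.4] [-7.2 11.3] [-7.1 25.7]
268 [ -7.4 -13. ] [-7.2  7. ] [-7.1 21.7]
```

View pics/w5z.png

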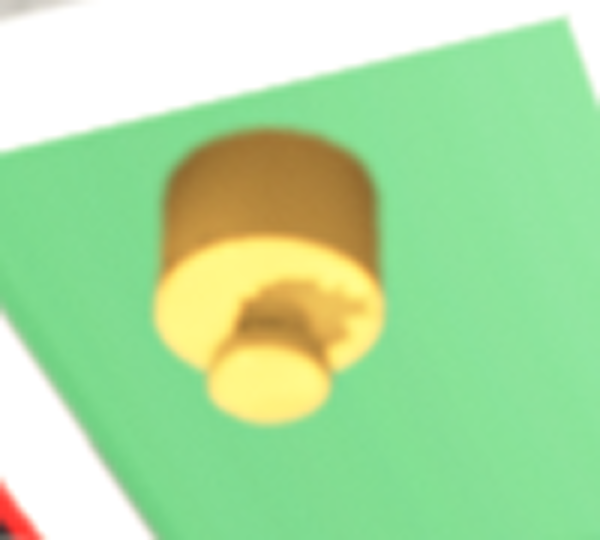

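Request:
send_rows --moves '[{"x": 0, "y": 15, "z": -2.5, "rx": 0, "ry": 0, "rz": 0, "grip": 1}, {"x": 0, "y": 35, "z": -2.5, "rx": 0, "ry": 0, "rz": 0, "grip": 1}, {"x": 0, "y": 55, "z": -2.5, "rx": 0, "ry": 0, "rz": 0, "grip": 1}, {"x": 0, "y": 72, "z": -2.5, "rx": 0, "ry": 0, "rz": 0, "grip": 1}, {"x": 0, "y": 81, "z": -2.5, "rx": 0, "ry": 0, "rz": 0, "grip": 1}, {"x": 0, "y": 81, "z": -2.5, "rx": 0, "ry": 0, "rz": 0, "grip": 1}, {"x": 0, "y": 81, "z": -2.5, "rx": 0, "ry": 0, "rz": 0, "grip": 1}]' --newtons 12

```text
clock: 2.78
ee_pos: [0.5841, 0.123, 0.0659]
tool_rot: [0.606, -0.363, 0.646, -0.29]
contact_force: [-0.2, 0.4, 0.3]
finger_gap: 0.0936
```

```bash
python3 - <<'E'
from h import *
grab('side','s4.png')
go([-.0065,.0215,.0655],orient(35))
a=cv2.imread('pics/s4.png')[180:370,190:430];cv2.imwrite('pics/s4z.png',cv2.resize(a,None,fx=3,fy=3,interpolation=cv2.INTER_CUBIC))
E
```

```text
shift [-0.1  0.3  0.5] turn [-0.2 -0.1 -0.1] | now st [-7.  21.5 65.8] joints [ 0.36  0.64  1.39 -0.54  1.45  0.63] t 2.8333 F [ 0.4 -0.2  0.3] gap 0.0939
```

View pics/s4z.png

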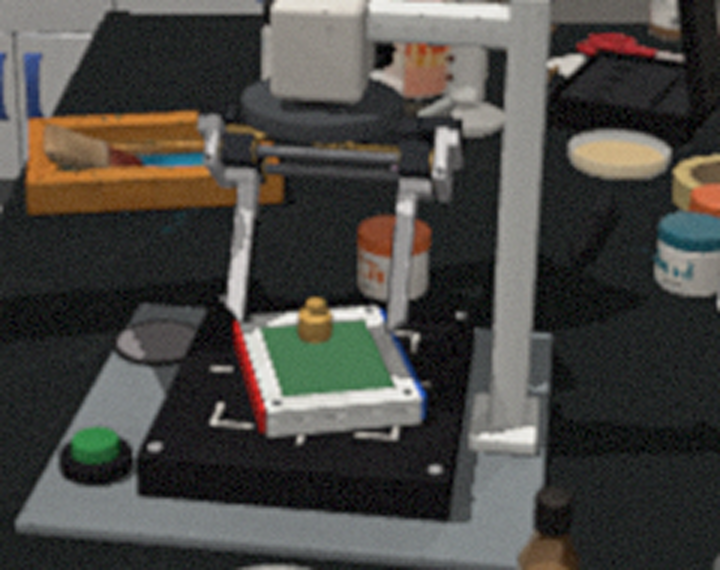

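Request:
send_rows --moves '[{"x": 0, "y": -1, "z": 0.5, "rx": 0, "ry": 0, "rz": 0, "grip": 0.5}, {"x": 0, "y": -1, "z": 0.5, "rx": 0, "ry": 0, "rz": 0, "grip": 0.1}, {"x": 0, "y": -1, "z": 0.5, "rx": 0, "ry": 0, "rz": 0, "grip": 0.1}, {"x": 0, "y": -1, "z": 0.5, "rx": 0, "ry": 0, "rz": 0, "grip": 0.1}, {"x": 0, "y": -1, "z": 0.5, "rx": 0, "ry": 0, "rz": 0, "grip": 0.1}, {"x": 0, "y": -1, "z": 0.5, "rx": 0, "ry": 0, "rz": 0, "grip": 0.1}, {"x": 0, "y": -1, "z": 0.5, "rx": 0, "ry": 0, "rz": 0, "grip": 0.1}, {"x": 0, "y": -1, "z": 0.5, "rx": 0, "ry": 0, "rz": 0, "grip": 0.1}]' --newtons 12

```text
clock: 3.5
ee_pos: [0.5831, 0.1222, 0.0651]
tool_rot: [0.607, -0.363, 0.645, -0.289]
contact_force: [0.5, 0.4, 0.5]
finger_gap: 0.0441
```

```bash
python3 - <<'E'
from h import *
go([-.0065,.0215,.0655],orient(35))
E
```

```text
shift [-0.5 -0.8  1.4] turn [ 0. -0. -0.] | now st [-7.9 20.6 65.1] joints [ 0.36  0.64  1.39 -0.54  1.45  0.63] t 3.5 F [0.5 0.4 0.5] gap 0.0441
```

Request:
send_rows --moves '[{"x": 0, "y": 0, "z": 0, "rx": 0, "ry": 0, "rz": 0, "grip": 0.1}, {"x": 0, "y": 0, "z": 0, "rx": 0, "ry": 0, "rz": 0, "grip": 0.1}, {"x": 0, "y": 0, "z": 0, "rx": 0, "ry": 0, "rz": 0, "grip": 0.1}, {"x": 0, "y": 0, "z": 0, "rx": 0, "ry": 0, "rz": 0, "grip": 0.1}, {"x": 0, "y": 0, "z": 0, "rx": 0, "ry": 0, "rz": 0, "grip": 0.1}, {"x": 0, "y": 0, "z": 0, "rx": 0, "ry": 0, "rz": 0, "grip": 0.1}]' --newtons 12

```text
clock: 4.0
ee_pos: [0.5832, 0.1223, 0.0652]
tool_rot: [0.607, -0.363, 0.645, -0.289]
contact_force: [-0.5, -0.5, 0.4]
finger_gap: 0.0219
```

```bash
python3 - <<'E'
from h import *
go([-.0065,.0215,.0655],orient(35))
grab('wrist','w6.png')
E
```

```text
shift [-0.5 -0.7  1.3] turn [ 0. -0. -0.] | now st [-7.8 20.7 65.2] joints [ 0.36  0.64  1.39 -0.54  1.45  0.63] t 4.0 F [-0.5 -0.5  0.4] gap 0.0219
```

View pics/w6.png

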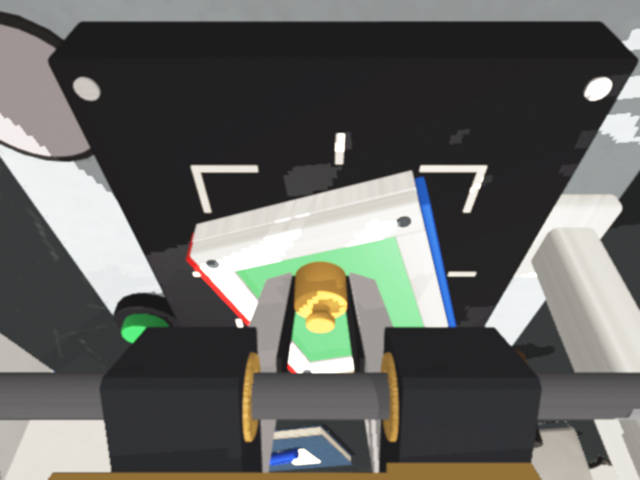

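Request:
send_rows --moves '[{"x": 3, "y": -4, "z": 0, "rx": 0, "ry": 0, "rz": 0, "grip": 0.1}, {"x": 6, "y": -8, "z": 0, "rx": 0, "ry": 0, "rz": 0, "grip": 0.1}, {"x": 6, "y": -25, "z": 0, "rx": 0, "ry": 0, "rz": 0, "grip": 0.1}, {"x": 6, "y": -50, "z": 0, "rx": 0, "ry": 0, "rz": 0, "grip": 0.1}, {"x": 6, "y": -80, "z": 0, "rx": 0, "ry": 0, "rz": 0, "grip": 0.1}, {"x": 6, "y": -95, "z": 0, "rx": 0, "ry": 0, "rz": 0, "grip": 0.1}, {"x": 6, "y": -95, "z": 0, "rx": 0, "ry": 0, "rz": 0, "grip": 0.1}]' --newtons 12

```text
clock: 4.63
ee_pos: [0.5918, 0.1743, 0.151]
tool_rot: [0.604, -0.362, 0.647, -0.292]
contact_force: [-0.6, -0.1, 0.4]
finger_gap: 0.0225
```

```bash
python3 - <<'E'
from h import *
go([-.131,.082,.1],orient(35))
go([-.131,.082,.0215],orient(35))
grab('wrist','w7.png')
E
```

```text
shift [ -35.8   36.  -126. ] turn [-0.4 -0.2 -0.3] | now st [ -5.4  73.3 151. ] joints [ 0.42  0.59  1.26 -0.52  1.62  0.6 ] t 4.6333 F [-0.6 -0.1  0.4] gap 0.0225
shift [ -80.5  100.6 -126.6] turn [-0.4 -0.2 -0.3] | now st [ -5.4  73.3 151. ] joints [ 0.42  0.59  1.26 -0.52  1.62  0.6 ] t 4.6333 F [-0.6 -0.1  0.4] gap 0.0225
```

View pics/w7.png

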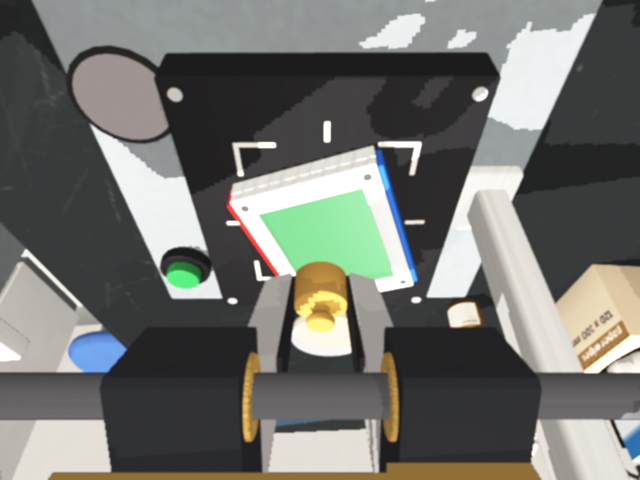

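Weight held at the finger tips (320,290), still upright; rest at (122,95). Move over the rest.

Request:
send_rows --moves '[{"x": -36, "y": 20, "z": -40, "rx": 0, "ry": 0, "rz": 0, "grip": 0.1}, {"x": -36, "y": 36, "z": -80, "rx": 0, "ry": 0, "rz": 0, "grip": 0.1}, {"x": -36, "y": 36, "z": -115, "rx": 0, "ry": 0, "rz": 0, "grip": 0.1}, {"x": -36, "y": 36, "z": -126, "rx": 0, "ry": 0, "rz": 0, "grip": 0.1}, {"x": -36, "y": 36, "z": -126, "rx": 0, "ry": 0, "rz": 0, "grip": 0.1}, {"x": -36, "y": 36, "z": -126, "rx": 0, "ry": 0, "rz": 0, "grip": 0.1}, {"x": -36, "y": 36, "z": -126, "rx": 0, "ry": 0, "rz": 0, "grip": 0.1}]' --newtons 12

```text
clock: 5.27
ee_pos: [0.4659, 0.1947, 0.0962]
tool_rot: [0.606, -0.363, 0.646, -0.289]
contact_force: [0.8, 0.8, 0.0]
finger_gap: 0.0225
```

```bash
python3 - <<'E'
from h import *
go([-.131,.082,.0215],orient(35))
for n in('side','wrist'): grab(n,n+'8.png')
a=cv2.imread('pics/side8.png')[200:370,190:380];b=cv2.imread('pics/wrist8.png')
cv2.imwrite('pics/c8.png',np.hstack([cv2.resize(a,(400,360)),cv2.resize(b,(400,360))]))
E
```

```text
shift [-45.4  59.4   1.7] turn [-0.  -0.1 -0. ] | now st [-132.8   78.8   96.2] joints [ 0.53  0.49  1.54 -0.47  1.51  0.78] t 5.2667 F [0.8 0.8 0. ] gap 0.0225
```

View pics/c8.png

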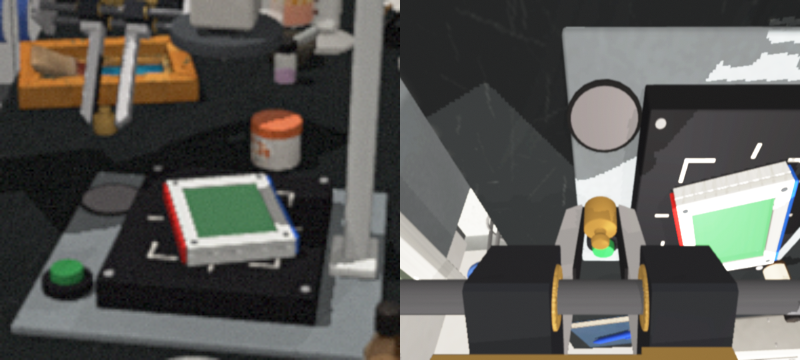

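Request:
send_rows --moves '[{"x": -20, "y": 26, "z": 1.5, "rx": 0, "ry": 0, "rz": 0, "grip": 0.1}, {"x": -35, "y": 45, "z": 1.5, "rx": 0, "ry": 0, "rz": 0, "grip": 0.1}, {"x": -41, "y": 53, "z": 1.5, "rx": 0, "ry": 0, "rz": 0, "grip": 0.1}, {"x": -43, "y": 56, "z": 1.5, "rx": 0, "ry": 0, "rz": 0, "grip": 0.1}, {"x": -44, "y": 57.5, "z": 1.5, "rx": 0, "ry": 0, "rz": 0, "grip": 0.1}, {"x": -44, "y": 57.5, "z": 1.5, "rx": 0, "ry": 0, "rz": 0, "grip": 0.1}, {"x": -44, "y": 57.5, "z": 1.5, "rx": 0, "ry": 0, "rz": 0, "grip": 0.1}]' --newtons 12

```text
clock: 5.95
ee_pos: [0.468, 0.1985, 0.0252]
tool_rot: [0.606, -0.363, 0.646, -0.29]
contact_force: [0.1, 0.1, -0.5]
finger_gap: 0.0222
```

```bash
python3 - <<'E'
from h import *
go([-.131,.082,.0215],orient(35))
for n in('side','wrist'): grab(n,n+'9.png')
a=cv2.imread('pics/side9.png')[240:330,200:300];b=cv2.imread('pics/wrist9.png')
cv2.imwrite('pics/c9.png',np.hstack([cv2.resize(a,(400,360)),cv2.resize(b,(400,360))]))
E
```

```text
shift [-1.4  3.5  0.2] turn [-0.1 -0.1 -0.1] | now st [-131.2   82.8   25.2] joints [ 0.54  0.6   1.55 -0.48  1.41  0.84] t 5.95 F [ 0.1  0.1 -0.5] gap 0.0222
```

View pics/c9.png

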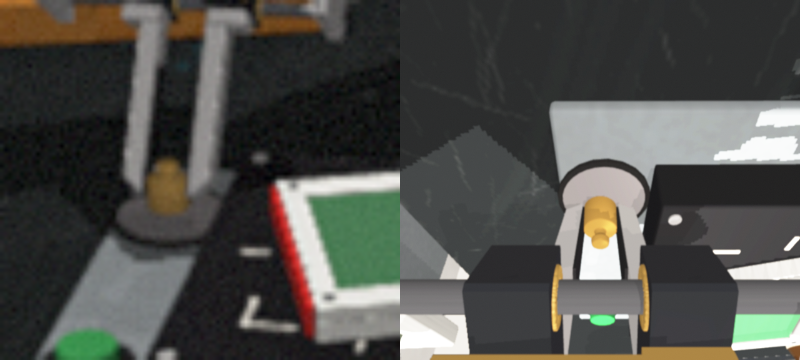

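Request:
send_rows --moves '[{"x": -0.6, "y": 0.8, "z": 0, "rx": 0, "ry": 0, "rz": 0, "grip": 0.1}, {"x": -1.1, "y": 1.6, "z": 0, "rx": 0, "ry": 0, "rz": 0, "grip": 0.1}, {"x": -1.7, "y": 2.5, "z": 0, "rx": 0, "ry": 0, "rz": 0, "grip": 0.1}, {"x": -1.7, "y": 2.5, "z": 0, "rx": 0, "ry": 0, "rz": 0, "grip": 0.1}, {"x": -1.7, "y": 2.5, "z": 0, "rx": 0, "ry": 0, "rz": 0, "grip": 0.1}]' --newtons 12

```text
clock: 6.47
ee_pos: [0.4667, 0.198, 0.0209]
tool_rot: [0.607, -0.363, 0.645, -0.289]
contact_force: [0.2, 0.0, -0.4]
finger_gap: 0.022
```

```bash
python3 - <<'E'
from h import *
go([-.131,.082,.0215],orient(35))
E
```

```text
shift [ 0.5 -0.4  1.4] turn [ 0. -0. -0.] | now st [-132.4   82.2   20.9] joints [ 0.54  0.61  1.56 -0.48  1.41  0.84] t 6.4667 F [ 0.2  0.  -0.4] gap 0.022
```

Request:
send_rows --moves '[{"x": -0.3, "y": 0.4, "z": 0, "rx": 0, "ry": 0, "rz": 0, "grip": 0.1}, {"x": -0.6, "y": 0.8, "z": 0, "rx": 0, "ry": 0, "rz": 0, "grip": 0.1}, {"x": -0.6, "y": 0.8, "z": 0, "rx": 0, "ry": 0, "rz": 0, "grip": 0.1}]' --newtons 12

```text
clock: 6.72
ee_pos: [0.4668, 0.1981, 0.0201]
tool_rot: [0.607, -0.363, 0.645, -0.289]
contact_force: [-0.3, 0.6, 0.4]
finger_gap: 0.0223
```

```bash
python3 - <<'E'
from h import *
go([-.131,.082,.0215],orient(35))
E
```

```text
shift [ 1.  -1.   1.3] turn [ 0. -0. -0.] | now st [-132.3   82.3   20.1] joints [ 0.54  0.61  1.55 -0.48  1.4   0.84] t 6.7167 F [-0.3  0.6  0.4] gap 0.0223
```

One more millimetre, then judge.

Request:
send_rows --moves '[{"x": -0.3, "y": 0.4, "z": 0, "rx": 0, "ry": 0, "rz": 0, "grip": 0.1}, {"x": -0.6, "y": 0.8, "z": 0, "rx": 0, "ry": 0, "rz": 0, "grip": 0.1}, {"x": -0.6, "y": 0.8, "z": 0, "rx": 0, "ry": 0, "rz": 0, "grip": 0.1}]' --newtons 12

```text
clock: 6.97
ee_pos: [0.4669, 0.1981, 0.02]
tool_rot: [0.607, -0.363, 0.646, -0.289]
contact_force: [-1.6, 1.1, 5.1]
finger_gap: 0.0221
```

```bash
python3 - <<'E'
from h import *
go([-.131,.082,.0215],orient(35))
grab('side','s10.png')
a=cv2.imread('pics/s10.png')[255:325,205:275]
cv2.imwrite('pics/s10z.png',cv2.resize(a,(560,560),interpolation=cv2.INTER_CUBIC))
E
```

```text
shift [ 1.  -1.   1.2] turn [ 0. -0.  0.] | now st [-132.2   82.3   20. ] joints [ 0.54  0.61  1.55 -0.48  1.41  0.84] t 6.9667 F [-1.6  1.1  5.1] gap 0.0221
```

View pics/s10z.png

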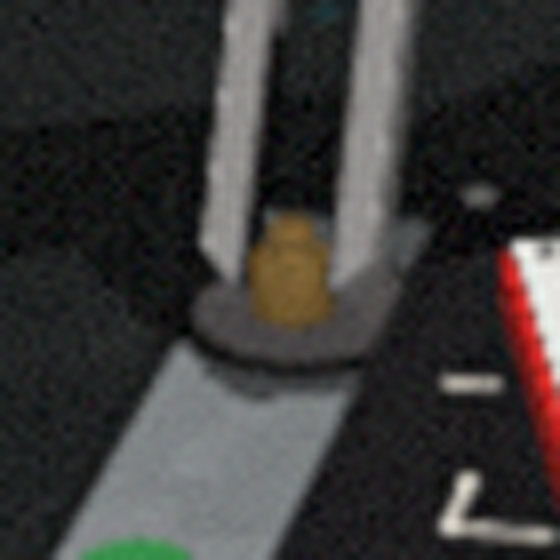

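Request:
send_rows --moves '[{"x": 0.3, "y": -0.4, "z": 0, "rx": 0, "ry": 0, "rz": 0, "grip": 0.38}, {"x": 0.3, "y": -0.4, "z": 0, "rx": 0, "ry": 0, "rz": 0, "grip": 0.38}, {"x": 0.3, "y": -0.4, "z": 0, "rx": 0, "ry": 0, "rz": 0, "grip": 0.38}, {"x": 0.3, "y": -0.4, "z": 0, "rx": 0, "ry": 0, "rz": 0, "grip": 0.38}, {"x": 0.3, "y": -0.4, "z": 0, "rx": 0, "ry": 0, "rz": 0, "grip": 0.38}, {"x": 0.3, "y": -15, "z": 0, "rx": 0, "ry": 0, "rz": 0, "grip": 0.38}, {"x": 0.3, "y": -35, "z": 0, "rx": 0, "ry": 0, "rz": 0, "grip": 0.38}, {"x": 0.3, "y": -60, "z": 0, "rx": 0, "ry": 0, "rz": 0, "grip": 0.38}, {"x": 0.3, "y": -90, "z": 0, "rx": 0, "ry": 0, "rz": 0, "grip": 0.1}, {"x": 0.3, "y": -110, "z": 0, "rx": 0, "ry": 0, "rz": 0, "grip": 0}]' --newtons 12

```text
clock: 7.85
ee_pos: [0.475, 0.2619, 0.1111]
tool_rot: [0.606, -0.363, 0.646, -0.29]
contact_force: [0.2, 0.2, -0.1]
finger_gap: 0.0255
```

```bash
python3 - <<'E'
from h import *
go([-.131,.082,.0215],orient(35))
grab('side','s11.png');s=r.get_state();im=grab('wrist','w11.png')
a=cv2.imread('pics/s11.png')[255:345,200:320];b=cv2.imread('pics/w11.png')
cv2.imwrite('pics/c11.png',np.hstack([cv2.resize(a,(360,360)),cv2.resize(b,(430,360))]))
E
```

```text
shift [  1.8 110.4   0.5] turn [-0.1 -0.1 -0.1] | now st [-131.7  146.6  111.1] joints [ 0.61  0.56  1.4  -0.44  1.61  0.81] t 7.85 F [ 0.2  0.2 -0.1] gap 0.0255
```

View pics/c11.png

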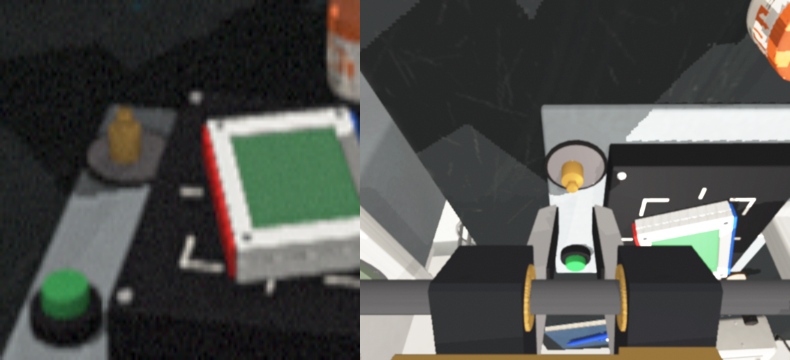

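```bash
cat > mh.py <<'E'
from h import *
import sys
def meas(im,E,n):
    hsv=cv2.cvtColor(im['frame'],cv2.COLOR_RGB2HSV)
    m=cv2.inRange(hsv,(50,60,40),(85,255,255));m=cv2.morphologyEx(m,cv2.MORPH_OPEN,np.ones((3,3)))
    cs,_=cv2.findContours(m,cv2.RETR_EXTERNAL,cv2.CHAIN_APPROX_NONE)
    c=max(cs,key=cv2.contourArea)
    P=w2s(cast(im,c[:,0,:],.058,E))[:,:2]*1000
    h=cv2.convexHull(P.astype(np.float32));(cx,cy),(w,l),a=cv2.minAreaRect(h)
    b=cv2.boxPoints(((cx,cy),(w,l),a));e=[b[1]-b[0],b[2]-b[1]];L=max(e,key=np.linalg.norm)
    if L[1]<0:L=-L
    print(n,'green c',round(cx,1),round(cy,1),'yaw',round(np.arctan2(-L[0],L[1]),4),'wl',round(w,1),round(l,1))
if __name__=='__main__':
    for n in sys.argv[1:]:
        s=r.get_state();im=grab(n);meas(im,T(im,s),n)
    go([-.092,.06,.1],orient(35));go([-.092,.02,.049],orient(35))
E
python3 mh.py scene side; python3 - <<'E'
import cv2,sys
sys.path.insert(0,'.')
a=cv2.imread('pics/s11.png')[265:335,235:345];cv2.imwrite('pics/s11z.png',cv2.resize(a,None,fx=7,fy=7,interpolation=cv2.INTER_CUBIC))
E
```

```text
scene green c 4.7 -5.8 yaw 0.3331 wl 67.2 93.8
side green c 3.1 -2.2 yaw 0.3305 wl 70.5 93.6
shift [64.5 55.9 40.4] turn [-0. -0. -0.] | now st [-132.4  144.9  108.8] joints [ 0.61  0.56  1.4  -0.44  1.61  0.81] t 8.05 F [ 0.3 -0.6 -0.6] gap 0.0093
shift [ 68.1 120.6  40.4] turn [-0. -0. -0.] | now st [-132.4  144.9  108.8] joints [ 0.61  0.56  1.4  -0.44  1.61  0.81] t 8.05 F [ 0.3 -0.6 -0.6] gap 0.0093
```

View pics/s11z.png

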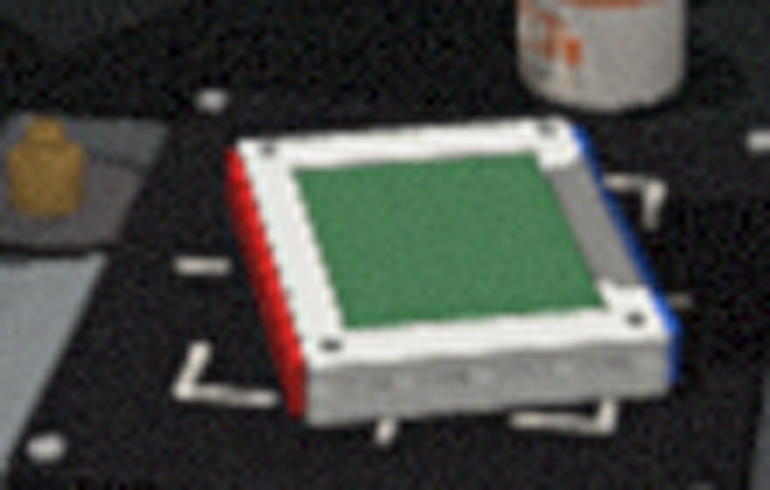

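```bash
cat > mc.py <<'E'
from h import *
def quad(P):
    P=np.array(P);c=P.mean(0);x=(P[1]+P[2]-P[0]-P[3])/2;y=(P[0]+P[1]-P[2]-P[3])/2
    return c[:2].round(1),'yaw',round(np.arctan2(x[1],x[0]),3),round(np.arctan2(-y[0],y[1]),3),'len',np.linalg.norm(x).round(1),np.linalg.norm(y).round(1)
def Q(im,E,uv,z): return quad(w2s(cast(im,uv,z,E))*1000)
E
python3 - <<'E'
from mc import *
im=r.get_image('side');E=T(im)
print(Q(im,E,np.array([(268,150),(546,130),(636,319),(332,346)])/7+[235,265],.06))
print(Q(im,E,np.array([(300,58),(616,81),(580,286),(206,256)])/4+[190,265],.0405))
im=grab('scene','sc12.png');E=T(im)
a=cv2.imread('pics/sc12.png')[265:345,255:375];cv2.imwrite('pics/sc12z.png',cv2.resize(a,None,fx=6.5,fy=6.5,interpolation=cv2.INTER_CUBIC))
E
```

```text
(array([ 4.2, -4.7]), 'yaw', np.float64(0.332), np.float64(0.332), 'len', np.float64(82.2), np.float64(116.8))
(array([0. , 1.2]), 'yaw', np.float64(0.001), np.float64(-0.003), 'len', np.float64(170.5), np.float64(209.8))
```

View pics/sc12z.png

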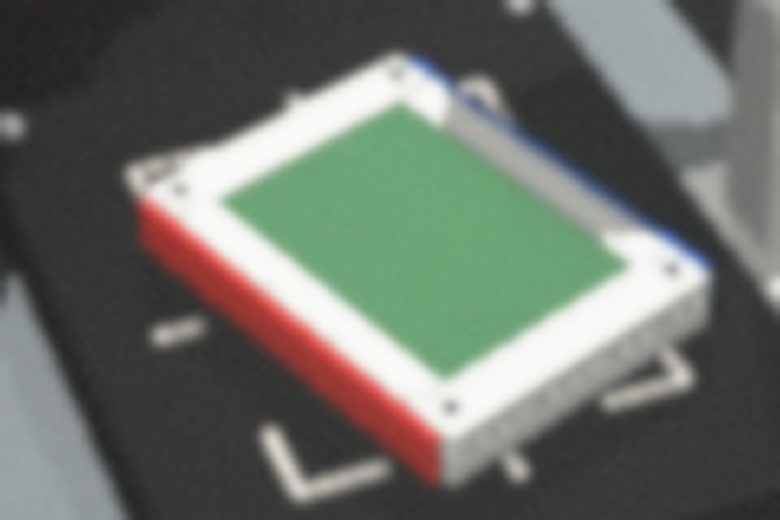

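```bash
python3 - <<'E'
from mc import *
im=r.get_image('scene');E=T(im)
print(Q(im,E,np.array([(181,190),(397,74),(671,270),(450,407)])/6.5+[255,265],.06))
print(Q(im,E,np.array([(175,117),(442,51),(608,278),(297,373)])/3.4+[205,250],.0405))
E
```

```text
(array([ 4.4, -7.9]), 'yaw', np.float64(0.328), np.float64(0.326), 'len', np.float64(82.0), np.float64(115.9))
(array([ 0.1, -1.1]), 'yaw', np.float64(0.001), np.float64(-0.002), 'len', np.float64(169.8), np.float64(210.0))
```

Request:
send_rows --moves '[{"x": 30, "y": 25, "z": 20, "rx": 0, "ry": 0, "rz": 0, "grip": 0}, {"x": 64, "y": 56, "z": 40, "rx": 0, "ry": 0, "rz": 0, "grip": 0}, {"x": 66, "y": 85, "z": 40, "rx": 0, "ry": 0, "rz": 0, "grip": 0}, {"x": 68, "y": 112, "z": 40, "rx": 0, "ry": 0, "rz": 0, "grip": 0}, {"x": 68, "y": 120, "z": 40, "rx": 0, "ry": 0, "rz": 0, "grip": 0}, {"x": 68, "y": 120, "z": 40, "rx": 0, "ry": 0, "rz": 0, "grip": 0}, {"x": 68, "y": 120, "z": 40, "rx": 0, "ry": 0, "rz": 0, "grip": 0}, {"x": 68, "y": 120, "z": 40, "rx": 0, "ry": 0, "rz": 0, "grip": 0}]' --newtons 20

```text
clock: 8.87
ee_pos: [0.5002, 0.1334, 0.0507]
tool_rot: [0.606, -0.363, 0.646, -0.29]
contact_force: [0.4, 0.7, 0.1]
finger_gap: 0.0011
```

```bash
python3 - <<'E'
from h import *
go([-.066,.02,.049],orient(35))
grab('side','s13.png');s=r.get_state();im=grab('wrist','w13.png')
a=cv2.imread('pics/s13.png')[225:345,200:360];b=cv2.imread('pics/w13.png')
cv2.imwrite('pics/c13.png',np.hstack([cv2.resize(a,(400,300)),cv2.resize(b,(400,300))]))
E
```

```text
shift [ 0.6  2.5 25.5] turn [-0.1 -0.  -0.1] | now st [-91.5  21.9  50.7] joints [ 0.42  0.54  1.58 -0.52  1.39  0.73] t 8.8667 F [0.4 0.7 0.1] gap 0.0011
```

View pics/c13.png

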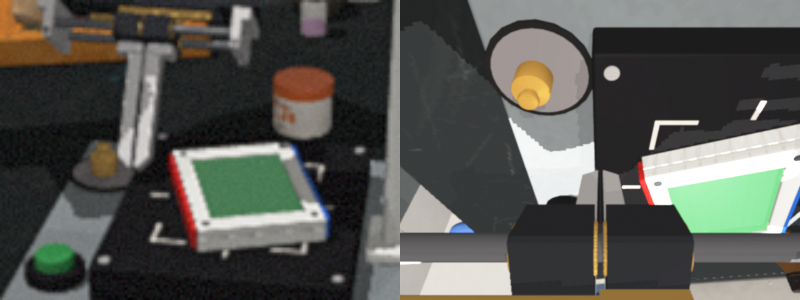

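Request:
send_rows --moves '[{"x": 0.5, "y": 2, "z": 5, "rx": 0, "ry": 0, "rz": 0, "grip": 0}, {"x": 0.5, "y": 2, "z": 10, "rx": 0, "ry": 0, "rz": 0, "grip": 0}, {"x": 0.5, "y": 2, "z": 13, "rx": 0, "ry": 0, "rz": 0, "grip": 0}, {"x": 0.5, "y": 2, "z": 15, "rx": 0, "ry": 0, "rz": 0, "grip": 0}, {"x": 0.5, "y": 2, "z": 16, "rx": 0, "ry": 0, "rz": 0, "grip": 0}, {"x": 0.5, "y": 2, "z": 17, "rx": 0, "ry": 0, "rz": 0, "grip": 0}, {"x": 0.5, "y": 2, "z": 18, "rx": 0, "ry": 0, "rz": 0, "grip": 0}, {"x": 0.5, "y": 2, "z": 19, "rx": 0, "ry": 0, "rz": 0, "grip": 0}, {"x": 0.5, "y": 2, "z": 20, "rx": 0, "ry": 0, "rz": 0, "grip": 0}, {"x": 0.5, "y": 2, "z": 21, "rx": 0, "ry": 0, "rz": 0, "grip": 0}, {"x": 0.5, "y": 2, "z": 22, "rx": 0, "ry": 0, "rz": 0, "grip": 0}]' --newtons 20

```text
clock: 9.88
ee_pos: [0.5209, 0.128, 0.0485]
tool_rot: [0.607, -0.363, 0.645, -0.289]
contact_force: [-1.3, 0.9, 0.1]
finger_gap: 0.0001
```

```bash
python3 mh.py scene side
```

```text
scene green c 10.3 -8.6 yaw 0.293 wl 67.9 93.5
side green c 9.3 -5.1 yaw 0.2883 wl 70.3 93.4
shift [ -4.1 -65.7 -21.9] turn [-0. -0. -0.] | now st [-70.1  19.   48.5] joints [ 0.4   0.57  1.54 -0.53  1.39  0.71] t 9.9833 F [-0.   0.7  1.2] gap 0.0003
shift [ -0.5  -1.  -21.9] turn [-0. -0. -0.] | now st [-70.1  19.   48.5] joints [ 0.4   0.57  1.54 -0.53  1.39  0.71] t 9.9833 F [-0.   0.7  1.2] gap 0.0003
```

```bash
python3 - <<'E'
from mc import *
grab('side','s14.png');im=grab('scene','sc14.png')
a=cv2.imread('pics/s14.png')[255:335,225:345];cv2.imwrite('pics/s14z.png',cv2.resize(a,None,fx=6.5,fy=6.5,interpolation=cv2.INTER_CUBIC))
a=cv2.imread('pics/sc14.png')[265:345,255:375];cv2.imwrite('pics/sc14z.png',cv2.resize(a,None,fx=6.5,fy=6.5,interpolation=cv2.INTER_CUBIC))
E
```

```text
(no output)
```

View pics/s14z.png

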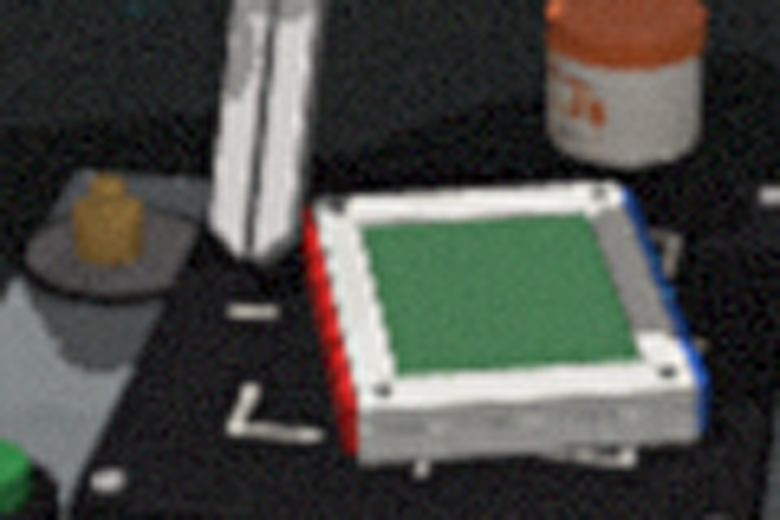

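View pics/sc14z.png

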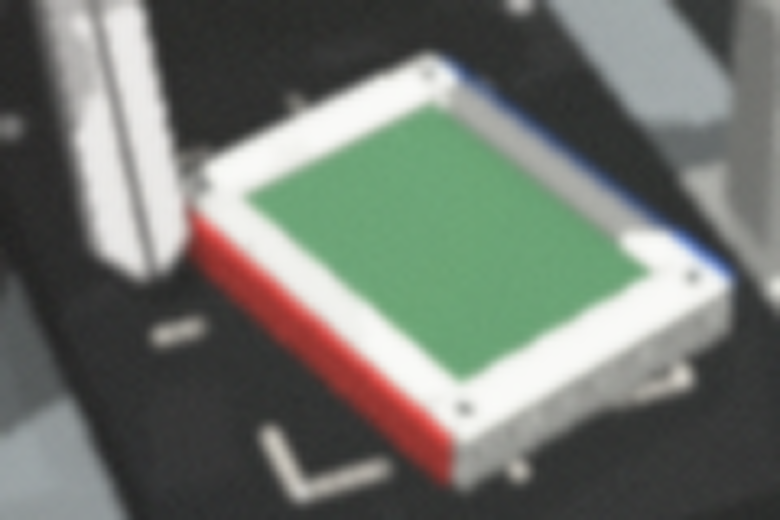

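```bash
python3 - <<'E'
from mc import *
im=r.get_image('scene');E=T(im)
print(Q(im,E,np.array([(205,185),(429,72),(693,276),(464,408)])/6.5+[255,265],.06))
im=r.get_image('side');E=T(im)
print(Q(im,E,np.array([(338,205),(600,192),(668,371),(384,390)])/6.5+[225,255],.06))
go([-.066,.02,.049],orient(35))
E
python3 mh.py scene side
```

```text
(array([ 10.4, -10.3]), 'yaw', np.float64(0.293), np.float64(0.287), 'len', np.float64(82.9), np.float64(116.0))
(array([10.3, -7. ]), 'yaw', np.float64(0.285), np.float64(0.288), 'len', np.float64(82.2), np.float64(117.6))
shift [-0.6 -1.   4.1] turn [-0. -0. -0.] | now st [-70.1  19.   48.5] joints [ 0.4   0.57  1.54 -0.53  1.39  0.71] t 10.1833 F [-1.4  0.4  0.9] gap 0.0006
scene green c 10.8 -9.1 yaw 0.2915 wl 67.5 92.8
side green c 9.2 -5.4 yaw 0.2928 wl 70.4 93.0
shift [ -4.1 -65.7 -21.8] turn [-0. -0. -0.] | now st [-70.2  19.   48.5] joints [ 0.4   0.57  1.54 -0.53  1.39  0.71] t 10.2833 F [-0.5  0.7  0.1] gap 0.0003
shift [ -0.5  -1.  -21.8] turn [-0. -0. -0.] | now st [-70.2  19.   48.5] joints [ 0.4   0.57  1.54 -0.53  1.39  0.71] t 10.2833 F [-0.5  0.7  0.1] gap 0.0003
```

```bash
python3 - <<'E'
from h import *
go([-.095,.08,.13],orient(35))
go([-.17,-.02,.2],orient(0))
E
```

```text
shift [  -3.3 -101.7  -24.8] turn [-0. -0. -0.] | now st [-70.2  19.   48.5] joints [ 0.4   0.57  1.54 -0.53  1.39  0.71] t 10.2833 F [-0.5  0.7  0.1] gap 0.0003
shift [ 118.8 -101.8  -99.8] turn [-0. -0. 35.] | now st [-70.2  19.   48.5] joints [ 0.4   0.57  1.54 -0.53  1.39  0.71] t 10.2833 F [-0.5  0.7  0.1] gap 0.0003
```

Request:
send_rows --moves '[{"x": 0, "y": -5, "z": -10, "rx": 0, "ry": 0, "rz": 0, "grip": 0}, {"x": 0, "y": -20, "z": -25, "rx": 0, "ry": 0, "rz": 0, "grip": 0}, {"x": -2, "y": -60, "z": -25, "rx": 0, "ry": 0, "rz": 0, "grip": 0}, {"x": -2, "y": -100, "z": -30, "rx": 0, "ry": 0, "rz": 0, "grip": 0}, {"x": 20, "y": -102, "z": -60, "rx": 0, "ry": 0, "rz": 7, "grip": 0}, {"x": 50, "y": -102, "z": -85, "rx": 0, "ry": 0, "rz": 14, "grip": 0}, {"x": 85, "y": -102, "z": -100, "rx": 0, "ry": 0, "rz": 21, "grip": 0}, {"x": 119, "y": -102, "z": -100, "rx": 0, "ry": 0, "rz": 28, "grip": 0}, {"x": 119, "y": -102, "z": -100, "rx": 0, "ry": 0, "rz": 35, "grip": 0}, {"x": 119, "y": -102, "z": -100, "rx": 0, "ry": 0, "rz": 35, "grip": 0}]'

```text
clock: 11.12
ee_pos: [0.4177, 0.0969, 0.2031]
tool_rot: [0.465, -0.53, 0.532, -0.47]
contact_force: [-0.4, 0.4, -0.2]
finger_gap: 0.0006
```

```bash
python3 - <<'E'
from h import *
go([-.08,-.17,.2],orient(-35,1,8))
go([.095,-.14,.16],orient(-35,1,8))
E
python3 mh.py scene side
```

```text
shift [145.2   3.3  90.5] turn [-3.  -8.1 34.8] | now st [-169.2  -24.   203.1] joints [ 0.02 -0.12  1.89  0.    1.37  0.15] t 11.1167 F [-0.4  0.4 -0.2] gap 0.0006
shift [113.7  44.6 264.9] turn [-3.  -8.1 34.8] | now st [-169.2  -24.   203.1] joints [ 0.02 -0.12  1.89  0.    1.37  0.15] t 11.1167 F [-0.4  0.4 -0.2] gap 0.0006
scene green c 10.0 -8.7 yaw 0.2914 wl 69.0 94.0
side green c 9.0 -5.1 yaw 0.2887 wl 70.8 93.6
shift [-81.6 100.9  78.1] turn [  0.   -0.3 -35. ] | now st [-170.5  -21.3  200.8] joints [ 0.03 -0.11  1.89 -0.    1.37  0.16] t 11.2167 F [-0.2  0.7 -0.8] gap 0.0008
shift [-41.7 151.9  78.2] turn [  0.   -0.3 -35. ] | now st [-170.5  -21.3  200.8] joints [ 0.03 -0.11  1.89 -0.    1.37  0.16] t 11.2167 F [-0.2  0.7 -0.8] gap 0.0008
```

Request:
send_rows --moves '[{"x": 35, "y": 0, "z": 15, "rx": -0.6, "ry": -1.6, "rz": 7, "grip": 0}, {"x": 70, "y": 0, "z": 30, "rx": -1.2, "ry": -3.2, "rz": 14, "grip": 0}, {"x": 105, "y": 0, "z": 50, "rx": -1.8, "ry": -4.8, "rz": 21, "grip": 0}, {"x": 138, "y": 0, "z": 72, "rx": -2.4, "ry": -6.4, "rz": 28, "grip": 0}, {"x": 145, "y": 3, "z": 100, "rx": -3, "ry": -8, "rz": 34.8, "grip": 0}, {"x": 135, "y": 12, "z": 138, "rx": -3, "ry": -8, "rz": 34.8, "grip": 0}, {"x": 128, "y": 22, "z": 175, "rx": -3, "ry": -8, "rz": 34.8, "grip": 0}, {"x": 122, "y": 32, "z": 212, "rx": -3, "ry": -8, "rz": 34.8, "grip": 0}, {"x": 116, "y": 40, "z": 245, "rx": -3, "ry": -8, "rz": 34.8, "grip": 0}, {"x": 114, "y": 45, "z": 265, "rx": -3, "ry": -8, "rz": 34.8, "grip": 0}, {"x": 114, "y": 45, "z": 265, "rx": -3, "ry": -8, "rz": 34.8, "grip": 0}]'

```text
clock: 12.13
ee_pos: [0.6684, -0.0391, 0.1502]
tool_rot: [-0.339, 0.626, -0.314, 0.628]
contact_force: [-1.4, -0.5, -0.1]
finger_gap: 0.0004
```

```bash
python3 - <<'E'
from h import *
O=orient(-35,1,8)
p=np.array([.097,-.032,.049]); a=RS.inv().apply(O.apply([0,1,0])); print(a,p-.085*a)
go(p-.085*a,O); go(p,O)
grab('scene','sc15.png');grab('side','s15.png')
cv2.imwrite('pics/c15.png',np.hstack([cv2.resize(cv2.imread('pics/'+f)[150:420,190:510],(400,340)) for f in('sc15.png','s15.png')]))
E
```

```text
[-0.07982641  0.56799443 -0.81915204] [ 0.10378524 -0.08027953  0.11862792]
shift [-20.9  52.9  15.8] turn [1.1 0.1 0. ] | now st [  95.8 -129.5  150.2] joints [-0.45  0.6   1.24  0.53  1.61 -0.55] t 12.1333 F [-1.4 -0.5 -0.1] gap 0.0004
shift [-20.9 137.9  17.4] turn [1.1 0.1 0. ] | now st [  95.8 -129.5  150.2] joints [-0.45  0.6   1.24  0.53  1.61 -0.55] t 12.1333 F [-1.4 -0.5 -0.1] gap 0.0004
```

View pics/c15.png

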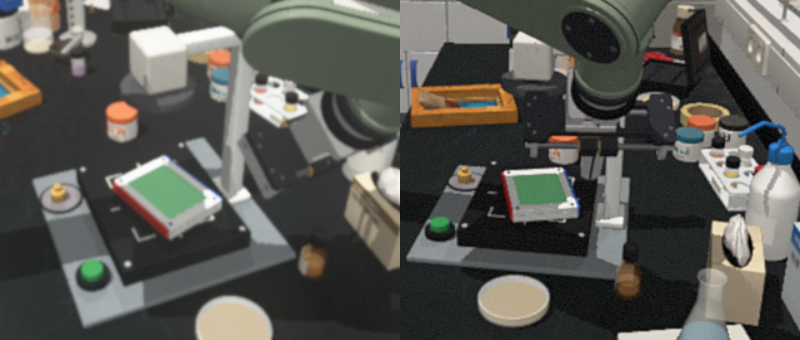

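Request:
send_rows --moves '[{"x": -8, "y": 20, "z": 6, "rx": 1, "ry": 0, "rz": 0, "grip": 0}, {"x": -16, "y": 40, "z": 12, "rx": 1, "ry": 0, "rz": 0, "grip": 0}, {"x": -21, "y": 53, "z": 16, "rx": 1, "ry": 0, "rz": 0, "grip": 0}, {"x": -21, "y": 53, "z": 16, "rx": 1, "ry": 0, "rz": 0, "grip": 0}, {"x": -21, "y": 53, "z": 16, "rx": 1, "ry": 0, "rz": 0, "grip": 0}]'

```text
clock: 12.65
ee_pos: [0.6799, 0.0057, 0.1234]
tool_rot: [-0.333, 0.622, -0.321, 0.632]
contact_force: [-0.1, -0.3, -0.0]
finger_gap: 0.0007
```

```bash
python3 - <<'E'
from h import *
O=orient(-35,1,8)
p=np.array([.097,-.032,.049])
go(p,O)
grab('wrist','w16.png');grab('side','s16.png')
cv2.imwrite('pics/c16.png',np.hstack([cv2.resize(cv2.imread('pics/w16.png'),(400,340)),cv2.resize(cv2.imread('pics/s16.png')[200:360,240:400],(340,340))]))
E
```

```text
shift [ 0.1 90.6  1.9] turn [-0.2  0.1  0.1] | now st [102.  -83.6 123.4] joints [-0.39  0.61  1.29  0.55  1.52 -0.52] t 12.65 F [-0.1 -0.3 -0. ] gap 0.0007
```

View pics/c16.png

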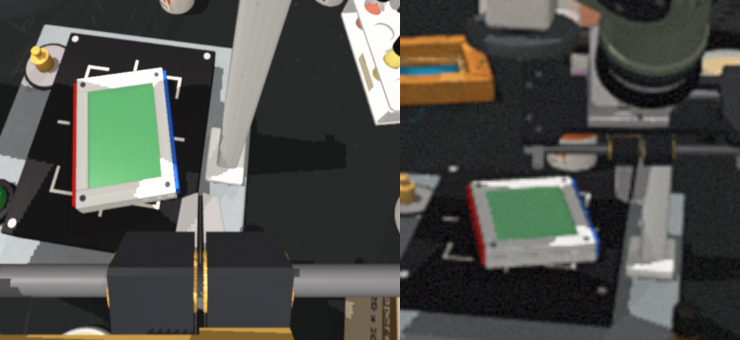

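```bash
python3 - <<'E'
from h import *
O=orient(-35,1,8)
go([.091,-.036,.049],O)
E
```

```text
shift [ 1.7 90.8 -6.1] turn [-0.5  0.1  0.1] | now st [103.4 -85.3 124.6] joints [-0.4   0.61  1.29  0.55  1.52 -0.52] t 12.75 F [ 0.  -0.7 -0.2] gap 0.0003
```

Request:
send_rows --moves '[{"x": 1.5, "y": 20, "z": -2, "rx": -0.4, "ry": 0, "rz": 0, "grip": 0}, {"x": 1.5, "y": 45, "z": -4, "rx": -0.4, "ry": 0, "rz": 0, "grip": 0}, {"x": 1.5, "y": 68, "z": -5.5, "rx": -0.4, "ry": 0, "rz": 0, "grip": 0}, {"x": 1.5, "y": 82, "z": -5.5, "rx": -0.4, "ry": 0, "rz": 0, "grip": 0}, {"x": 1.5, "y": 89, "z": -5.5, "rx": -0.4, "ry": 0, "rz": 0, "grip": 0}, {"x": 1.5, "y": 89, "z": -5.5, "rx": -0.4, "ry": 0, "rz": 0, "grip": 0}, {"x": 1.5, "y": 89, "z": -5.5, "rx": -0.4, "ry": 0, "rz": 0, "grip": 0}]'

```text
clock: 13.33
ee_pos: [0.6759, 0.0534, 0.0506]
tool_rot: [-0.334, 0.623, -0.321, 0.631]
contact_force: [-0.3, -0.2, 0.5]
finger_gap: 0.0004
```

```bash
python3 - <<'E'
from h import *
O=orient(-35,1,8)
go([.079,-.036,.049],O)
grab('wrist','w17.png');grab('side','s17.png')
cv2.imwrite('pics/c17.png',np.hstack([cv2.resize(cv2.imread('pics/w17.png'),(400,340)),cv2.resize(cv2.imread('pics/s17.png')[220:360,260:400],(340,340))]))
E
```

```text
shift [ -1.2   2.8 -13.1] turn [-0.1  0.1  0.1] | now st [ 92.3 -36.8  50.6] joints [-0.33  0.67  1.36  0.58  1.38 -0.55] t 13.3333 F [-0.3 -0.2  0.5] gap 0.0004
```

View pics/c17.png

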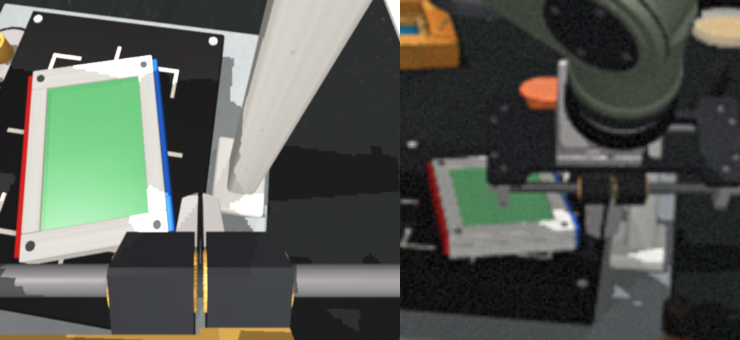

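Request:
send_rows --moves '[{"x": -1, "y": 2.5, "z": -3, "rx": 0, "ry": 0, "rz": 0, "grip": 0}, {"x": -1, "y": 2.5, "z": -5, "rx": 0, "ry": 0, "rz": 0, "grip": 0}, {"x": -1, "y": 2.5, "z": -6, "rx": 0, "ry": 0, "rz": 0, "grip": 0}, {"x": -1.2, "y": 2.7, "z": -7, "rx": 0, "ry": 0, "rz": 0, "grip": 0}, {"x": -1.5, "y": 2.9, "z": -8, "rx": 0, "ry": 0, "rz": 0, "grip": 0}, {"x": -1.8, "y": 3.1, "z": -9, "rx": 0, "ry": 0, "rz": 0, "grip": 0}, {"x": -2.1, "y": 3.3, "z": -10, "rx": 0, "ry": 0, "rz": 0, "grip": 0}, {"x": -2.4, "y": 3.5, "z": -11, "rx": 0, "ry": 0, "rz": 0, "grip": 0}, {"x": -2.7, "y": 3.7, "z": -12, "rx": 0, "ry": 0, "rz": 0, "grip": 0}, {"x": -3, "y": 3.9, "z": -13, "rx": 0, "ry": 0, "rz": 0, "grip": 0}, {"x": -3.3, "y": 4.1, "z": -14, "rx": 0, "ry": 0, "rz": 0, "grip": 0}, {"x": -3.6, "y": 4.3, "z": -15, "rx": 0, "ry": 0, "rz": 0, "grip": 0}]'

```text
clock: 14.43
ee_pos: [0.6598, 0.0593, 0.0483]
tool_rot: [-0.334, 0.623, -0.32, 0.631]
contact_force: [0.2, -1.3, -0.4]
finger_gap: 0.0005
```

```bash
python3 mh.py scene wrist | head -2;python3 - <<'E'
from h import *
O=orient(-35,1,8)
go([.079,-.036,.049],O)
grab('wrist','w18.png')
E
```

```text
scene green c 4.1 -6.7 yaw 0.2133 wl 69.1 96.1
wrist green c 3.0 -6.4 yaw 0.2028 wl 71.5 99.4
shift [ 2.6 -2.7  2.9] turn [0.  0.  0.1] | now st [ 75.6 -32.8  48.3] joints [-0.33  0.65  1.41  0.58  1.36 -0.56] t 14.5333 F [ 1.3 -0.8 -0.1] gap 0.0005
```

View pics/w18.png

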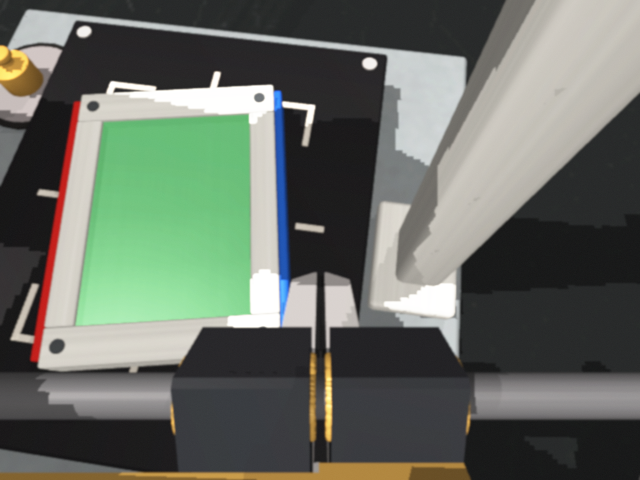

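Request:
send_rows --moves '[{"x": -0.3, "y": 0.2, "z": -1, "rx": 0, "ry": 0, "rz": 0, "grip": 0}, {"x": -0.6, "y": 0.4, "z": -2, "rx": 0, "ry": 0, "rz": 0, "grip": 0}, {"x": -0.9, "y": 0.6, "z": -3, "rx": 0, "ry": 0, "rz": 0, "grip": 0}, {"x": -1.2, "y": 0.8, "z": -4, "rx": 0, "ry": 0, "rz": 0, "grip": 0}, {"x": -1.5, "y": 1, "z": -5, "rx": 0, "ry": 0, "rz": 0, "grip": 0}, {"x": -1.8, "y": 1.2, "z": -6, "rx": 0, "ry": 0, "rz": 0, "grip": 0}, {"x": -1.8, "y": 1.2, "z": -6, "rx": 0, "ry": 0, "rz": 0, "grip": 0}]'

```text
clock: 15.17
ee_pos: [0.6537, 0.0614, 0.0485]
tool_rot: [-0.334, 0.623, -0.32, 0.631]
contact_force: [0.4, -0.3, 0.2]
finger_gap: 0.0004
```

```bash
python3 mh.py scene wrist | head -2;python3 - <<'E'
from h import *
O=orient(-35,1,8)
go([.079,-.036,.049],O)
grab('wrist','w19.png')
E
```

```text
scene green c -0.4 -5.1 yaw 0.1612 wl 68.4 96.1
wrist green c -0.7 -4.6 yaw 0.1593 wl 71.6 99.4
shift [ 4.4 -3.8  8.9] turn [0.  0.  0.1] | now st [ 69.4 -31.5  48.4] joints [-0.33  0.64  1.43  0.58  1.35 -0.56] t 15.2667 F [ 0.5  0.3 -0. ] gap 0.0004
```

View pics/w19.png

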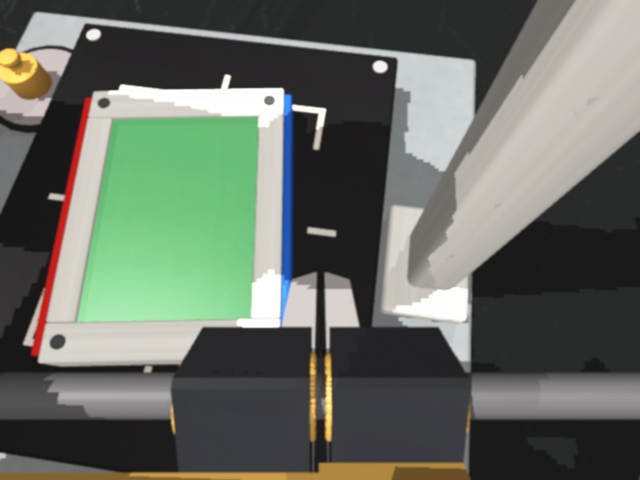

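```bash
python3 - <<'E'
from mc import *
s=r.get_state();im=r.get_image('wrist');E=T(im,s)
print(w2s(cast(im,[(94,35),(380,67)],.0405,E))*1000)
go([.085,-.033,.05],orient(-35,1,8));
go([.09,-.09,.125],orient(-35,1,0));go([-.024,-.15,.12],orient(-35,1,0));go([-.024,-.1,.049],orient(-35,1,0))
E
```

```text
[[-85.02822707 105.42638135  40.5       ]
 [ 84.30596456 105.57313278  40.5       ]]
shift [ 2.1 -3.5 15.2] turn [0.  0.1 0.1] | now st [ 69.4 -31.4  48.4] joints [-0.33  0.64  1.43  0.58  1.35 -0.56] t 15.3667 F [ 0.5 -0.9  0.5] gap 0.0005
shift [  6.  -97.7  12.2] turn [4.6 6.6 0.1] | now st [ 69.4 -31.4  48.4] joints [-0.33  0.64  1.43  0.58  1.35 -0.56] t 15.3667 F [ 0.5 -0.9  0.5] gap 0.0005
shift [  44.5 -118.5 -109.1] turn [4.6 6.6 0.1] | now st [ 69.4 -31.4  48.4] joints [-0.33  0.64  1.43  0.58  1.35 -0.56] t 15.3667 F [ 0.5 -0.9  0.5] gap 0.0005
shift [  44.6  -31.9 -102.1] turn [4.6 6.6 0.1] | now st [ 69.4 -31.4  48.4] joints [-0.33  0.64  1.43  0.58  1.35 -0.56] t 15.3667 F [ 0.5 -0.9  0.5] gap 0.0005
```

Request:
send_rows --moves '[{"x": 0, "y": -2, "z": 8, "rx": 0, "ry": 0, "rz": 0, "grip": 0}, {"x": 0, "y": -10, "z": 15, "rx": 0, "ry": 0, "rz": 0, "grip": 0}, {"x": 3, "y": -40, "z": 15, "rx": 0, "ry": 0, "rz": 0, "grip": 0}, {"x": 6, "y": -75, "z": 13, "rx": 0, "ry": 0, "rz": 0, "grip": 0}, {"x": 10, "y": -105, "z": 5, "rx": 2.3, "ry": 3.3, "rz": 0, "grip": 0}, {"x": 30, "y": -118, "z": -25, "rx": 4.6, "ry": 6.6, "rz": 0, "grip": 0}, {"x": 40, "y": -118, "z": -60, "rx": 4.6, "ry": 6.6, "rz": 0, "grip": 0}, {"x": 45, "y": -118, "z": -95, "rx": 4.6, "ry": 6.6, "rz": 0, "grip": 0}, {"x": 45, "y": -112, "z": -109, "rx": 4.6, "ry": 6.6, "rz": 0, "grip": 0}, {"x": 45, "y": -80, "z": -106, "rx": 4.6, "ry": 6.6, "rz": 0, "grip": 0}, {"x": 45, "y": -50, "z": -104, "rx": 4.6, "ry": 6.6, "rz": 0, "grip": 0}, {"x": 45, "y": -33, "z": -102, "rx": 4.6, "ry": 6.6, "rz": 0, "grip": 0}]'

```text
clock: 16.37
ee_pos: [0.5526, 0.004, 0.0485]
tool_rot: [-0.289, 0.646, -0.363, 0.606]
contact_force: [-0.2, 0.1, -0.1]
finger_gap: 0.0003
```

```bash
python3 mh.py scene|head -1; python3 - <<'E'
from h import *
go([-.024,-.078,.049],orient(-35,1,0))
s=r.get_state();im=grab('wrist','w20.png')
from mh import meas
meas(im,T(im,s),'w')
E
```

```text
scene green c -135.4 -114.0 yaw -0.3112 wl 36.9 29.9
shift [-18.2   9.6   2.2] turn [ 0.3 -0.1 -0.1] | now st [-26.2 -98.4  46.4] joints [-0.5   0.46  1.73  0.59  1.27 -0.65] t 16.4167 F [-0.6  0.5 -1.4] gap 0.0007
w green c -0.7 -4.5 yaw 0.1584 wl 71.7 99.0
```

View pics/w20.png

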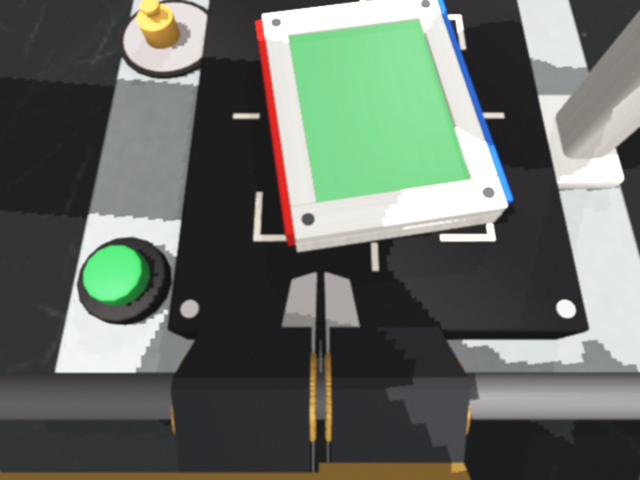

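Request:
send_rows --moves '[{"x": -5, "y": 1, "z": 1, "rx": 0.3, "ry": 0, "rz": 0, "grip": 0}, {"x": -9, "y": 3.5, "z": 2, "rx": 0.3, "ry": 0, "rz": 0, "grip": 0}, {"x": -11.5, "y": 5, "z": 2, "rx": 0.3, "ry": 0, "rz": 0, "grip": 0}, {"x": -12.5, "y": 5.8, "z": 2, "rx": 0.3, "ry": 0, "rz": 0, "grip": 0}, {"x": -13.5, "y": 6.4, "z": 2, "rx": 0.3, "ry": 0, "rz": 0, "grip": 0}, {"x": -14.5, "y": 7, "z": 2, "rx": 0.3, "ry": 0, "rz": 0, "grip": 0}, {"x": -15.3, "y": 7.6, "z": 2, "rx": 0.3, "ry": 0, "rz": 0, "grip": 0}, {"x": -16.1, "y": 8.2, "z": 2, "rx": 0.3, "ry": 0, "rz": 0, "grip": 0}, {"x": -16.9, "y": 8.8, "z": 2, "rx": 0.3, "ry": 0, "rz": 0, "grip": 0}, {"x": -17.7, "y": 9.3, "z": 2, "rx": 0.3, "ry": 0, "rz": 0, "grip": 0}, {"x": -18.2, "y": 9.6, "z": 2, "rx": 0.3, "ry": 0, "rz": 0, "grip": 0}]'

```text
clock: 17.38
ee_pos: [0.5577, 0.023, 0.0522]
tool_rot: [-0.288, 0.644, -0.365, 0.607]
contact_force: [-0.7, -1.1, 1.0]
finger_gap: 0.0007
```

```bash
cat > mw.py <<'E'
from h import *
import sys
from mh import meas
s=r.get_state();im=grab('wrist',sys.argv[1]);meas(im,T(im,s),'w')
t=[float(v) for v in sys.argv[2:]]
go(np.array(t[:3])/1000,orient(t[3],1,t[4]))
E
python3 mw.py w21.png -24 -78 49 -35 0
```

```text
w green c -0.2 -2.8 yaw 0.1511 wl 71.8 99.1
shift [-0.4  4.2 -2.5] turn [-0.3  0.   0.1] | now st [-21.5 -80.7  52.2] joints [-0.47  0.44  1.73  0.6   1.26 -0.62] t 17.4333 F [-0.8 -1.6 -0.1] gap 0.0003
```

View pics/w21.png

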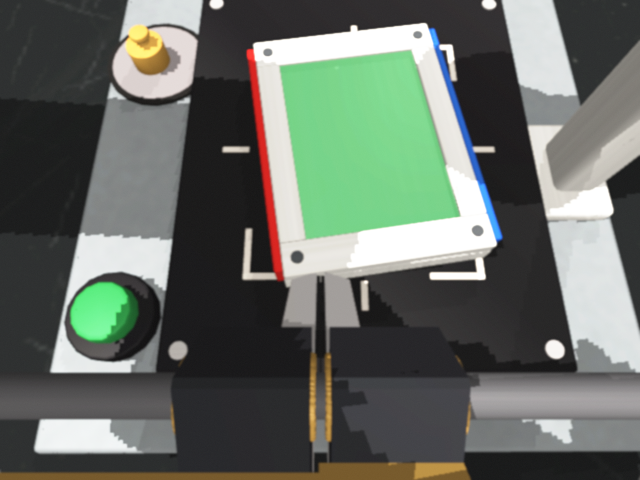

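Request:
send_rows --moves '[{"x": 0, "y": 2, "z": -1, "rx": 0, "ry": 0, "rz": 0, "grip": 0}, {"x": -0.7, "y": 2.4, "z": -2, "rx": 0, "ry": 0, "rz": 0, "grip": 0}, {"x": -1.5, "y": 3, "z": -2, "rx": 0, "ry": 0, "rz": 0, "grip": 0}, {"x": -2.3, "y": 3.6, "z": -2, "rx": 0, "ry": 0, "rz": 0, "grip": 0}, {"x": -3.1, "y": 4.2, "z": -2, "rx": 0, "ry": 0, "rz": 0, "grip": 0}, {"x": -3.1, "y": 4.2, "z": -2, "rx": 0, "ry": 0, "rz": 0, "grip": 0}]'

```text
clock: 17.93
ee_pos: [0.5561, 0.0287, 0.0505]
tool_rot: [-0.288, 0.644, -0.365, 0.608]
contact_force: [-1.7, -1.9, -0.1]
finger_gap: 0.0006
```

```bash
python3 mw.py w22.png -24 -78 49 -35 0
```

```text
w green c 0.4 1.5 yaw 0.1034 wl 71.8 99.2
shift [ 2.9 -0.2 -0.3] turn [-0.3  0.   0.1] | now st [-23.7 -75.5  50.5] joints [-0.46  0.44  1.74  0.61  1.25 -0.62] t 17.9833 F [-0.5 -1.1  0.6] gap 0.0002
```

```bash
python3 - <<'E'
from h import *
O=orient(-35)
go([-.024,-.11,.055],O);go([-.01,-.15,.12],O);go([.082,-.110,.15],O);go([.082,-.088,.12],O);go([.082,-.039,.049],O)
E
```

```text
shift [ 25.7 -23.5  -0.2] turn [-0.3  0.   0.1] | now st [-23.7 -75.5  50.5] joints [-0.46  0.44  1.74  0.61  1.25 -0.62] t 17.9833 F [-0.5 -1.1  0.6] gap 0.0002
shift [ 21.3 -99.6  14.2] turn [-0.3  0.   0.1] | now st [-23.7 -75.5  50.5] joints [-0.46  0.44  1.74  0.61  1.25 -0.62] t 17.9833 F [-0.5 -1.1  0.6] gap 0.0002
shift [ -28.7 -100.8  106.2] turn [-0.3  0.   0.1] | now st [-23.7 -75.5  50.5] joints [-0.46  0.44  1.74  0.61  1.25 -0.62] t 17.9833 F [-0.5 -1.1  0.6] gap 0.0002
shift [-29.5 -63.6 106. ] turn [-0.3  0.   0.1] | now st [-23.7 -75.5  50.5] joints [-0.46  0.44  1.74  0.61  1.25 -0.62] t 17.9833 F [-0.5 -1.1  0.6] gap 0.0002
shift [-29.   22.7 105.5] turn [-0.3  0.   0.1] | now st [-23.7 -75.5  50.5] joints [-0.46  0.44  1.74  0.61  1.25 -0.62] t 17.9833 F [-0.5 -1.1  0.6] gap 0.0002
```

Request:
send_rows --moves '[{"x": 10, "y": -8, "z": 0, "rx": 0, "ry": 0, "rz": 0, "grip": 0}, {"x": 25, "y": -25, "z": 0, "rx": 0, "ry": 0, "rz": 0, "grip": 0}, {"x": 25, "y": -60, "z": 5, "rx": 0, "ry": 0, "rz": 0, "grip": 0}, {"x": 20, "y": -95, "z": 20, "rx": 0, "ry": 0, "rz": 0, "grip": 0}, {"x": 0, "y": -100, "z": 50, "rx": 0, "ry": 0, "rz": 0, "grip": 0}, {"x": -18, "y": -100, "z": 82, "rx": 0, "ry": 0, "rz": 0, "grip": 0}, {"x": -28, "y": -95, "z": 106, "rx": 0, "ry": 0, "rz": 0, "grip": 0}, {"x": -29, "y": -65, "z": 106, "rx": 0, "ry": 0, "rz": 0, "grip": 0}, {"x": -29, "y": -35, "z": 106, "rx": 0, "ry": 0, "rz": 0, "grip": 0}, {"x": -29, "y": -5, "z": 106, "rx": 0, "ry": 0, "rz": 0, "grip": 0}, {"x": -29, "y": 14, "z": 106, "rx": 0, "ry": 0, "rz": 0, "grip": 0}, {"x": -29, "y": 20, "z": 106, "rx": 0, "ry": 0, "rz": 0, "grip": 0}]'

```text
clock: 18.98
ee_pos: [0.6629, 0.0525, 0.0474]
tool_rot: [-0.289, 0.646, -0.363, 0.606]
contact_force: [-0.4, 0.4, -0.1]
finger_gap: 0.0003
```

```bash
python3 mw.py w23.png 70 -39 49 -35 0; python3 mh.py scene|head -1
```

```text
w green c 0.4 1.4 yaw 0.104 wl 71.5 99.2
shift [ -0.9  -0.5 -10. ] turn [-0.  -0.1 -0. ] | now st [ 80.  -39.4  48. ] joints [-0.35  0.61  1.47  0.62  1.28 -0.48] t 19.0333 F [-0.3  0.9 -0.4] gap 0.0005
scene green c 1.1 0.3 yaw 0.0974 wl 69.2 94.7
```

View pics/w23.png

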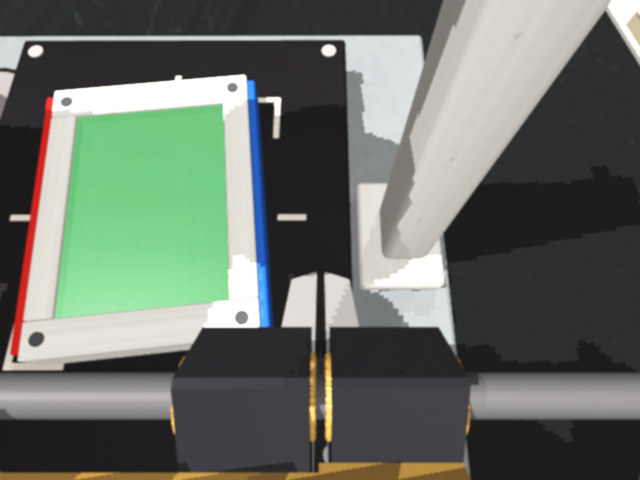

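Request:
send_rows --moves '[{"x": -0.5, "y": 0, "z": -4, "rx": 0, "ry": 0, "rz": 0, "grip": 0}, {"x": -0.5, "y": 0, "z": -7, "rx": 0, "ry": 0, "rz": 0, "grip": 0}, {"x": -0.5, "y": 0, "z": -8.5, "rx": 0, "ry": 0, "rz": 0, "grip": 0}, {"x": -0.5, "y": 0, "z": -9.5, "rx": 0, "ry": 0, "rz": 0, "grip": 0}, {"x": -0.5, "y": 0, "z": -10.5, "rx": 0, "ry": 0, "rz": 0, "grip": 0}, {"x": -0.5, "y": 0, "z": -11.5, "rx": 0, "ry": 0, "rz": 0, "grip": 0}, {"x": -0.5, "y": 0, "z": -12.5, "rx": 0, "ry": 0, "rz": 0, "grip": 0}, {"x": -0.5, "y": 0, "z": -13.5, "rx": 0, "ry": 0, "rz": 0, "grip": 0}, {"x": -0.5, "y": 0, "z": -14.5, "rx": 0, "ry": 0, "rz": 0, "grip": 0}, {"x": -0.5, "y": 0, "z": -15, "rx": 0, "ry": 0, "rz": 0, "grip": 0}, {"x": -0.5, "y": 0, "z": -15, "rx": 0, "ry": 0, "rz": 0, "grip": 0}]'

```text
clock: 20.0
ee_pos: [0.651, 0.0526, 0.0515]
tool_rot: [-0.288, 0.644, -0.365, 0.608]
contact_force: [0.8, -0.8, 0.8]
finger_gap: 0.0005
```

```bash
python3 mw.py w24.png 70 -39 49 -35 0; python3 mh.py scene|head -1
```

```text
w green c -1.5 2.5 yaw 0.0763 wl 71.6 99.3
shift [0.3 2.9 2.2] turn [-0.4  0.   0.1] | now st [ 67.8 -40.4  51.6] joints [-0.36  0.58  1.51  0.62  1.27 -0.5 ] t 20.05 F [ 1.  -0.3  0.6] gap 0.0003
scene green c -1.0 1.6 yaw 0.069 wl 68.7 94.3
```

Request:
send_rows --moves '[{"x": 1, "y": 2, "z": -1, "rx": 0, "ry": 0, "rz": 0, "grip": 0}, {"x": 1, "y": 2, "z": -2, "rx": 0, "ry": 0, "rz": 0, "grip": 0}, {"x": 1, "y": 2, "z": -3, "rx": 0, "ry": 0, "rz": 0, "grip": 0}, {"x": 1, "y": 2, "z": -3, "rx": 0, "ry": 0, "rz": 0, "grip": 0}]'

```text
clock: 20.43
ee_pos: [0.6474, 0.0536, 0.0489]
tool_rot: [-0.288, 0.644, -0.365, 0.607]
contact_force: [0.2, 0.7, -0.5]
finger_gap: 0.0003
```

```bash
python3 mw.py w25.png 70 -39 49 -35 0; python3 mh.py scene|head -1
```

```text
w green c -3.3 3.5 yaw 0.0417 wl 71.6 99.3
shift [-0.8  0.5  6. ] turn [-0.3 -0.   0.1] | now st [ 64.  -39.9  48.9] joints [-0.36  0.58  1.52  0.62  1.26 -0.5 ] t 20.4833 F [-0.5  0.1 -0.8] gap 0.0006
scene green c -2.9 2.5 yaw 0.033 wl 68.6 94.5
```

View pics/w25.png

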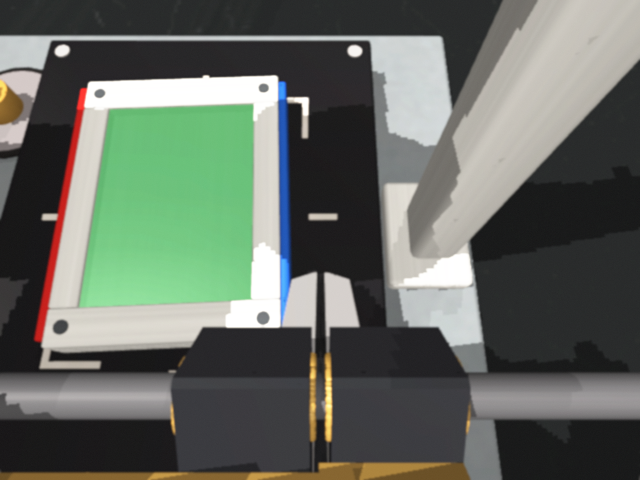

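```bash
python3 - <<'E'
from mc import *
s=r.get_state();im=r.get_image('wrist');E=T(im,s)
print(Q(im,E,[(100,93),(264,87.5),(263,318),(61,326.5)],.06))
print(w2s(cast(im,[(62,51),(355,51)],.0405,E))*1000)
im=grab('scene','sc26.png');E=T(im)
a=cv2.imread('pics/sc26.png')[265:345,255:375];cv2.imwrite('pics/sc26z.png',cv2.resize(a,None,fx=6.5,fy=6.5,interpolation=cv2.INTER_CUBIC))
O=orient(-35)
go([.085,-.045,.052],O);go([.085,-.1,.13],O);go([-.09,-.16,.2],O);go([-.17,-.02,.2],orient(0))
E
```

```text
(array([-2.9,  3.6]), 'yaw', np.float64(0.041), np.float64(0.041), 'len', np.float64(81.8), np.float64(116.0))
[[-85.62290044 105.54800144  40.5       ]
 [ 84.48494264 105.87338525  40.5       ]]
shift [ 2.5 -5.3 20.9] turn [-0.3  0.   0.1] | now st [ 64.1 -39.8  49. ] joints [-0.36  0.58  1.52  0.62  1.26 -0.5 ] t 20.6333 F [0.5 0.1 0. ] gap 0.0002
shift [   3.  -100.8   21.4] turn [-0.3  0.   0.1] | now st [ 64.1 -39.8  49. ] joints [-0.36  0.58  1.52  0.62  1.26 -0.5 ] t 20.6333 F [0.5 0.1 0. ] gap 0.0002
shift [  12.  -193.4 -153.2] turn [-0.3  0.   0.1] | now st [ 64.1 -39.8  49. ] joints [-0.36  0.58  1.52  0.62  1.26 -0.5 ] t 20.6333 F [0.5 0.1 0. ] gap 0.0002
shift [-102.7 -113.6 -233.6] turn [ -0.3  -0.1 -34.9] | now st [ 64.1 -39.8  49. ] joints [-0.36  0.58  1.52  0.62  1.26 -0.5 ] t 20.6333 F [0.5 0.1 0. ] gap 0.0002
```

View pics/sc26z.png

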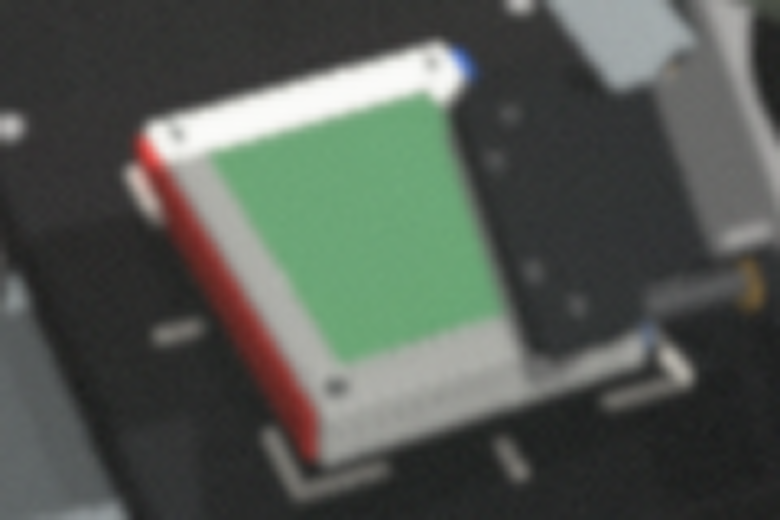

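Request:
send_rows --moves '[{"x": 2, "y": -4, "z": 10, "rx": 0, "ry": 0, "rz": 0, "grip": 0}, {"x": 2, "y": -15, "z": 21, "rx": 0, "ry": 0, "rz": 0, "grip": 0}, {"x": 2, "y": -50, "z": 21, "rx": 0, "ry": 0, "rz": 0, "grip": 0}, {"x": 3, "y": -90, "z": 18, "rx": 0, "ry": 0, "rz": 0, "grip": 0}, {"x": 5, "y": -118, "z": -10, "rx": 0, "ry": 0, "rz": 0, "grip": 0}, {"x": 7, "y": -140, "z": -45, "rx": 0, "ry": 0, "rz": 0, "grip": 0}, {"x": 10, "y": -160, "z": -80, "rx": 0, "ry": 0, "rz": 0, "grip": 0}, {"x": 12, "y": -178, "z": -117, "rx": 0, "ry": 0, "rz": 0, "grip": 0}, {"x": 12, "y": -193, "z": -153, "rx": 0, "ry": 0, "rz": 0, "grip": 0}, {"x": -5, "y": -185, "z": -185, "rx": 0, "ry": 0, "rz": -7, "grip": 0}, {"x": -35, "y": -165, "z": -205, "rx": 0, "ry": 0, "rz": -14, "grip": 0}, {"x": -60, "y": -145, "z": -225, "rx": 0, "ry": 0, "rz": -21, "grip": 0}]'

```text
clock: 21.63
ee_pos: [0.4198, 0.0452, 0.2028]
tool_rot: [-0.398, 0.58, -0.475, 0.529]
contact_force: [0.4, 2.0, 0.3]
finger_gap: 0.0003
```

```bash
python3 - <<'E'
from h import *
go([-.17,0,.2],orient(0));go([-.13,.08,.19],orient(35));go([-.092,.09,.13],orient(35));go([-.085,.032,.049],orient(35))
E
```

```text
shift [-72.2  20.3 -10. ] turn [ -0.6  -0.6 -13.7] | now st [-161.   -75.1  202.8] joints [-0.3  -0.15  1.94  0.24  1.39 -0.22] t 21.6333 F [0.4 2.  0.3] gap 0.0003
shift [-147.9   49.5   28.9] turn [ -0.4  -0.8 -48.7] | now st [-161.   -75.1  202.8] joints [-0.3  -0.15  1.94  0.24  1.39 -0.22] t 21.6333 F [0.4 2.  0.3] gap 0.0003
shift [-143.8  110.6   66.2] turn [ -0.4  -0.8 -48.7] | now st [-161.   -75.1  202.8] joints [-0.3  -0.15  1.94  0.24  1.39 -0.22] t 21.6333 F [0.4 2.  0.3] gap 0.0003
shift [-68.4 175.7  73.1] turn [ -0.4  -0.8 -48.7] | now st [-161.   -75.1  202.8] joints [-0.3  -0.15  1.94  0.24  1.39 -0.22] t 21.6333 F [0.4 2.  0.3] gap 0.0003
```

Request:
send_rows --moves '[{"x": -36, "y": 10, "z": -6, "rx": 0, "ry": 0, "rz": -7, "grip": 0}, {"x": -72, "y": 20, "z": -8, "rx": 0, "ry": 0, "rz": -14, "grip": 0}, {"x": -100, "y": 30, "z": 5, "rx": 0, "ry": 0, "rz": -21, "grip": 0}, {"x": -125, "y": 40, "z": 18, "rx": 0, "ry": 0, "rz": -28, "grip": 0}, {"x": -148, "y": 50, "z": 29, "rx": 0, "ry": 0, "rz": -35, "grip": 0}, {"x": -148, "y": 60, "z": 36, "rx": 0, "ry": 0, "rz": -42, "grip": 0}, {"x": -146, "y": 85, "z": 50, "rx": -0.4, "ry": -0.8, "rz": -48.7, "grip": 0}, {"x": -144, "y": 110, "z": 66, "rx": -0.4, "ry": -0.8, "rz": -48.7, "grip": 0}, {"x": -144, "y": 110, "z": 66, "rx": -0.4, "ry": -0.8, "rz": -48.7, "grip": 0}, {"x": -144, "y": 110, "z": 66, "rx": -0.4, "ry": -0.8, "rz": -48.7, "grip": 0}]'

```text
clock: 22.47
ee_pos: [0.5035, 0.2036, 0.1261]
tool_rot: [0.612, -0.362, 0.64, -0.29]
contact_force: [-0.2, -0.2, 1.2]
finger_gap: 0.0005
```

```bash
python3 mw.py w27.png -85 32 49 35 0; python3 mh.py scene side|head -2
```

```text
w green c -2.7 2.9 yaw 0.0402 wl 70.8 95.3
shift [  3.8 100.3  10.1] turn [ 0.   0.6 -0.1] | now st [-95.1  92.3 129.2] joints [ 0.51  0.51  1.43 -0.48  1.59  0.71] t 22.5167 F [-0.9 -0.4  1.1] gap 0.0006
scene green c -2.2 3.2 yaw 0.0437 wl 68.6 92.5
side green c -3.7 6.9 yaw 0.0319 wl 70.3 93.0
```

View pics/w27.png

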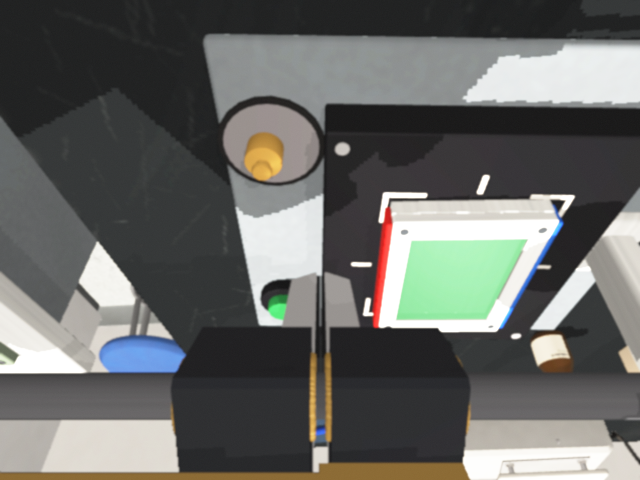

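Request:
send_rows --moves '[{"x": 4, "y": 30, "z": 8, "rx": 0, "ry": 0.6, "rz": 0, "grip": 0}, {"x": 4, "y": 60, "z": 12, "rx": 0, "ry": 0.6, "rz": 0, "grip": 0}, {"x": 5, "y": 85, "z": 15, "rx": 0, "ry": 0.6, "rz": 0, "grip": 0}, {"x": 5.4, "y": 98, "z": 15, "rx": 0, "ry": 0.6, "rz": 0, "grip": 0}, {"x": 5.4, "y": 101, "z": 15, "rx": 0, "ry": 0.6, "rz": 0, "grip": 0}, {"x": 5.4, "y": 101, "z": 15, "rx": 0, "ry": 0.6, "rz": 0, "grip": 0}, {"x": 5.4, "y": 101, "z": 15, "rx": 0, "ry": 0.6, "rz": 0, "grip": 0}]'

```text
clock: 23.2
ee_pos: [0.5149, 0.1416, 0.052]
tool_rot: [0.604, -0.364, 0.646, -0.292]
contact_force: [-0.2, 0.2, -0.1]
finger_gap: 0.0007
```

```bash
python3 mw.py w28.png -66 30 49 35 0
```

```text
w green c -2.9 4.7 yaw 0.0438 wl 71.2 92.1
shift [ 0.2  3.7 11.7] turn [-0.3 -0.2 -0.4] | now st [-77.8  32.2  51.9] joints [ 0.42  0.56  1.54 -0.52  1.4   0.73] t 23.25 F [0.3 0.1 1. ] gap 0.0004
```

View pics/w28.png

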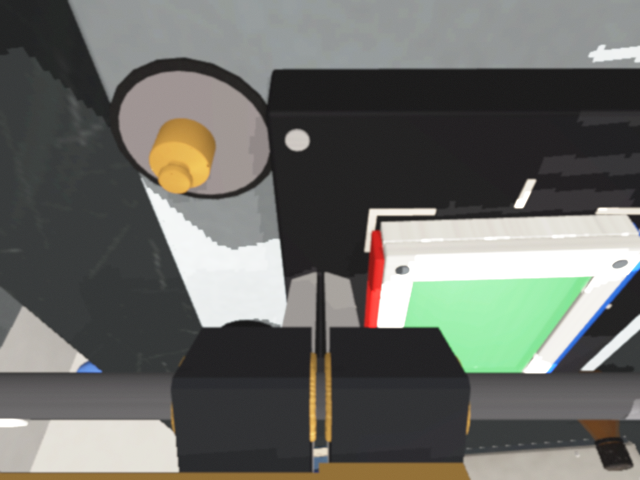

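Request:
send_rows --moves '[{"x": 0, "y": 3.5, "z": 3, "rx": 0, "ry": 0, "rz": 0, "grip": 0}, {"x": 0, "y": 3.5, "z": 6, "rx": 0, "ry": 0, "rz": 0, "grip": 0}, {"x": 0, "y": 3.5, "z": 8, "rx": 0, "ry": 0, "rz": 0, "grip": 0}, {"x": 0, "y": 3.5, "z": 9, "rx": 0, "ry": 0, "rz": 0, "grip": 0}, {"x": 0, "y": 3.5, "z": 10, "rx": 0, "ry": 0, "rz": 0, "grip": 0}, {"x": 0, "y": 3.5, "z": 11, "rx": 0, "ry": 0, "rz": 0, "grip": 0}, {"x": 0, "y": 3.5, "z": 12, "rx": 0, "ry": 0, "rz": 0, "grip": 0}, {"x": 0, "y": 3.5, "z": 12, "rx": 0, "ry": 0, "rz": 0, "grip": 0}]'

```text
clock: 23.92
ee_pos: [0.5252, 0.1376, 0.0466]
tool_rot: [0.606, -0.364, 0.645, -0.291]
contact_force: [-0.1, 1.4, 0.1]
finger_gap: 0.0005
```

```bash
python3 mw.py w29.png -66 30 49 35 0;python3 mh.py scene side|head -2
```

```text
w green c -2.0 9.7 yaw 0.0277 wl 71.2 80.9
shift [ 0.6 -2.5  1.2] turn [-0.1 -0.  -0.2] | now st [-67.2  29.1  46.6] joints [ 0.41  0.59  1.52 -0.52  1.4   0.71] t 23.9667 F [-0.8  0.2  0. ] gap 0.0003
scene green c -0.9 2.6 yaw 0.0293 wl 68.8 92.6
side green c -2.3 6.4 yaw 0.028 wl 70.6 93.2
```

Request:
send_rows --moves '[{"x": 0, "y": -1, "z": 1, "rx": 0, "ry": 0, "rz": 0, "grip": 0}, {"x": 0, "y": -1, "z": 2, "rx": 0, "ry": 0, "rz": 0, "grip": 0}, {"x": 0, "y": -1, "z": 2, "rx": 0, "ry": 0, "rz": 0, "grip": 0}]'

```text
clock: 24.32
ee_pos: [0.5276, 0.1378, 0.0476]
tool_rot: [0.606, -0.364, 0.645, -0.291]
contact_force: [0.2, 0.1, -0.8]
finger_gap: 0.0003
```

```bash
python3 mh.py scene side;python3 - <<'E'
from h import *
O=orient(35)
go([-.09,.032,.052],O);go([-.09,.11,.12],O);go([.02,.11,.12],O);go([.02,.09,.049],O)
E
```

```text
scene green c 0.4 2.1 yaw 0.0033 wl 68.6 92.8
side green c -1.2 6.0 yaw 0.004 wl 70.4 93.2
shift [  4.8 -60.4 -27. ] turn [-0.1 -0.1 -0.2] | now st [-64.8  29.5  47.7] joints [ 0.41  0.59  1.51 -0.53  1.4   0.71] t 24.4167 F [-0.4 -0.1 -0.7] gap 0.0004
shift [  8.6   4.3 -27.2] turn [-0.1 -0.1 -0.2] | now st [-64.8  29.5  47.7] joints [ 0.41  0.59  1.51 -0.53  1.4   0.71] t 24.4167 F [-0.4 -0.1 -0.7] gap 0.0004
shift [  0.5  -5.  -25.2] turn [-0.1 -0.1 -0.2] | now st [-64.8  29.5  47.7] joints [ 0.41  0.59  1.51 -0.53  1.4   0.71] t 24.4167 F [-0.4 -0.1 -0.7] gap 0.0004
shift [ -24.8 -105.4  -25. ] turn [-0.1 -0.1 -0.2] | now st [-64.8  29.5  47.7] joints [ 0.41  0.59  1.51 -0.53  1.4   0.71] t 24.4167 F [-0.4 -0.1 -0.7] gap 0.0004
shift [ -24.9 -105.1   85. ] turn [-0.1 -0.1 -0.2] | now st [-64.8  29.5  47.7] joints [ 0.41  0.59  1.51 -0.53  1.4   0.71] t 24.4167 F [-0.4 -0.1 -0.7] gap 0.0004
shift [-49.  -35.4  84.9] turn [-0.1 -0.1 -0.2] | now st [-64.8  29.5  47.7] joints [ 0.41  0.59  1.51 -0.53  1.4   0.71] t 24.4167 F [-0.4 -0.1 -0.7] gap 0.0004
```

Request:
send_rows --moves '[{"x": 0, "y": 0, "z": -8, "rx": 0, "ry": 0, "rz": 0, "grip": 0}, {"x": 0, "y": -10, "z": -22, "rx": 0, "ry": 0, "rz": 0, "grip": 0}, {"x": 0, "y": -45, "z": -25, "rx": 0, "ry": 0, "rz": 0, "grip": 0}, {"x": 0, "y": -80, "z": -25, "rx": 0, "ry": 0, "rz": 0, "grip": 0}, {"x": 20, "y": -105, "z": -50, "rx": 0, "ry": 0, "rz": 7, "grip": 0}, {"x": 50, "y": -105, "z": -75, "rx": 0, "ry": 0, "rz": 14, "grip": 0}, {"x": 80, "y": -105, "z": -95, "rx": 0, "ry": 0, "rz": 21, "grip": 0}, {"x": 115, "y": -105, "z": -100, "rx": 0, "ry": 0, "rz": 28, "grip": 0}, {"x": 125, "y": -105, "z": -100, "rx": 0, "ry": 0, "rz": 35, "grip": 0}, {"x": 125, "y": -105, "z": -100, "rx": 0, "ry": 0, "rz": 35, "grip": 0}]'

```text
clock: 25.25
ee_pos: [0.4232, 0.1021, 0.2085]
tool_rot: [0.463, -0.53, 0.532, -0.471]
contact_force: [1.4, 0.8, 0.2]
finger_gap: 0.0004
```

```bash
python3 mw.py w30.png -128 -85 60 0 0;python3 mh.py scene side|head -2; python3 - <<'E'
import cv2
from mc import *
grab('side','s30.png');grab('scene','sc30.png')
a=cv2.imread('pics/s30.png')[265:345,200:340];cv2.imwrite('pics/s30z.png',cv2.resize(a,None,fx=5.5,fy=5.5,interpolation=cv2.INTER_CUBIC))
a=cv2.imread('pics/sc30.png')[260:380,225:375];cv2.imwrite('pics/sc30z.png',cv2.resize(a,None,fx=5,fy=5,interpolation=cv2.INTER_CUBIC))
E
```

```text
w green c -0.2 2.6 yaw 0.0032 wl 71.4 99.0
shift [ 69.1 147.   36.7] turn [-0.4 -0.4 -0.3] | now st [-165.1  -16.3  207.1] joints [ 0.04 -0.11  1.87  0.    1.38  0.16] t 25.3 F [ 0.3 -0.6  0.1] gap 0.0004
scene green c 0.0 2.5 yaw 0.0041 wl 69.7 93.6
side green c -1.3 6.1 yaw 0.0072 wl 70.5 93.4
```

View pics/s30z.png

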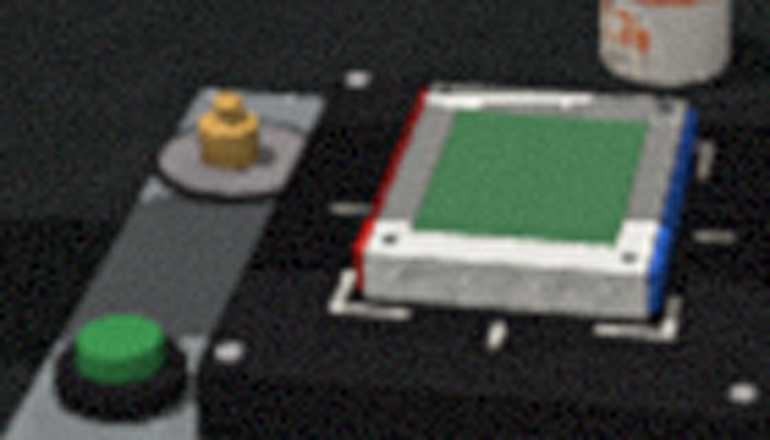

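View pics/sc30z.png

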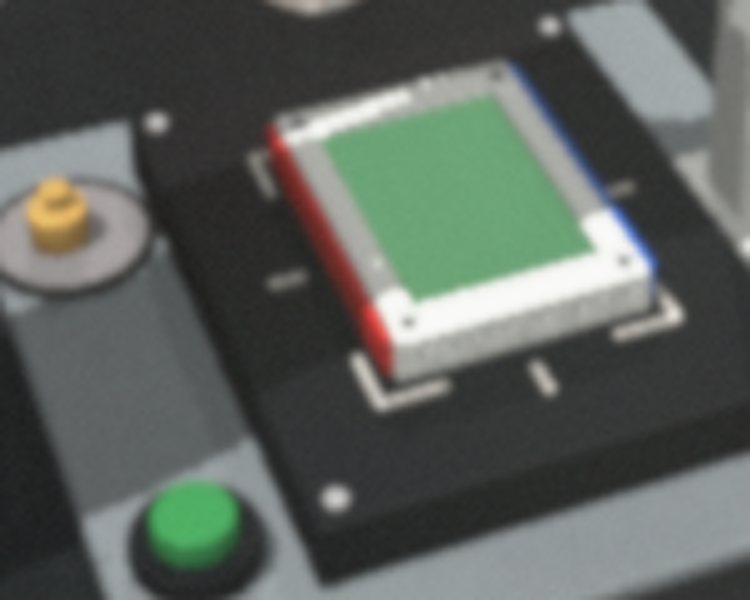

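Request:
send_rows --moves '[{"x": 20, "y": 30, "z": 12, "rx": 0, "ry": 0, "rz": 0, "grip": 0}, {"x": 45, "y": 60, "z": 24, "rx": 0, "ry": 0, "rz": 0, "grip": 0}, {"x": 69, "y": 90, "z": 36, "rx": 0, "ry": 0, "rz": 0, "grip": 0}, {"x": 69, "y": 120, "z": 36.5, "rx": 0, "ry": 0, "rz": 0, "grip": 0}, {"x": 69, "y": 145, "z": 36.5, "rx": 0, "ry": 0, "rz": 0, "grip": 0}, {"x": 69, "y": 147, "z": 36.5, "rx": 0, "ry": 0, "rz": 0, "grip": 0}, {"x": 69, "y": 147, "z": 36.5, "rx": 0, "ry": 0, "rz": 0, "grip": 0}]'

```text
clock: 26.08
ee_pos: [0.4488, 0.0369, 0.0553]
tool_rot: [-0.471, 0.53, -0.525, 0.47]
contact_force: [-0.4, -0.3, 1.1]
finger_gap: 0.001
```

```bash
python3 mw.py w31.png -128 -85 35 0 0; python3 - <<'E'
from mc import *
grab('side','s31.png')
a=cv2.imread('pics/s31.png')[255:365,180:340];cv2.imwrite('pics/s31z.png',cv2.resize(a,None,fx=4.5,fy=4.5,interpolation=cv2.INTER_CUBIC))
E
```

```text
w green c -17.2 -4.4 yaw 0.0052 wl 37.9 85.1
shift [ 5.1 22.1  1.2] turn [ 0.   0.2 -0.2] | now st [-129.3  -80.    57.2] joints [-0.11  0.13  1.97  0.    1.04 -0.  ] t 26.1333 F [ 1.1 -0.2 -0.6] gap 0.0007
```

View pics/s31z.png

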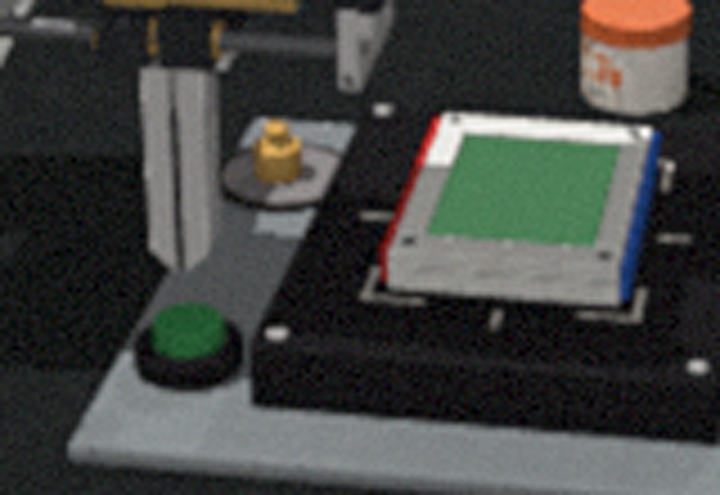

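View pics/w31.png

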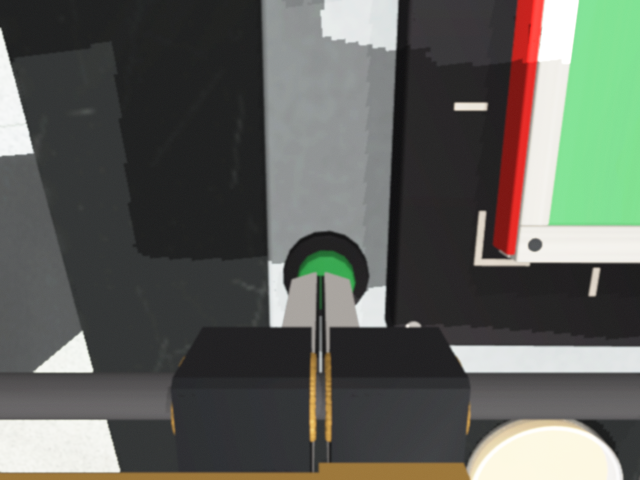

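Request:
send_rows --moves '[{"x": 5, "y": 10, "z": 1, "rx": 0, "ry": 0, "rz": 0, "grip": 0}, {"x": 5, "y": 18, "z": 1, "rx": 0, "ry": 0, "rz": 0, "grip": 0}, {"x": 5, "y": 21, "z": 1, "rx": 0, "ry": 0, "rz": 0, "grip": 0}, {"x": 5, "y": 23, "z": 1, "rx": 0, "ry": 0, "rz": 0, "grip": 0}, {"x": 5, "y": 25, "z": 1, "rx": 0, "ry": 0, "rz": 0, "grip": 0}, {"x": 5, "y": 27, "z": 1, "rx": 0, "ry": 0, "rz": 0, "grip": 0}, {"x": 5, "y": 28, "z": 1, "rx": 0, "ry": 0, "rz": 0, "grip": 0}]'

```text
clock: 26.77
ee_pos: [0.4517, 0.0298, 0.0298]
tool_rot: [-0.468, 0.529, -0.528, 0.471]
contact_force: [-0.7, -0.7, 2.4]
finger_gap: 0.0006
```

Request:
send_rows --moves '[{"x": 0, "y": 1, "z": 0, "rx": 0, "ry": 0, "rz": 0, "grip": 0}, {"x": 0, "y": 2, "z": 0, "rx": 0, "ry": 0, "rz": 0, "grip": 0}, {"x": 0, "y": 3, "z": 0, "rx": 0, "ry": 0, "rz": 0, "grip": 0}, {"x": 0, "y": 4, "z": 0, "rx": 0, "ry": 0, "rz": 0, "grip": 0}, {"x": 0, "y": 5, "z": 0, "rx": 0, "ry": 0, "rz": 0, "grip": 0}]'

```text
clock: 27.18
ee_pos: [0.4518, 0.0298, 0.0259]
tool_rot: [-0.469, 0.529, -0.528, 0.471]
contact_force: [-6.4, 0.7, 21.1]
finger_gap: 0.0007
```

Request:
send_rows --moves '[{"x": 0, "y": 5, "z": 0, "rx": 0, "ry": 0, "rz": 0, "grip": 0}, {"x": 0, "y": 5, "z": 0, "rx": 0, "ry": 0, "rz": 0, "grip": 0}, {"x": 0, "y": 0, "z": 0, "rx": 0, "ry": 0, "rz": 0, "grip": 0}, {"x": 0, "y": -20, "z": 0, "rx": 0, "ry": 0, "rz": 0, "grip": 0}, {"x": 0, "y": -60, "z": 0, "rx": 0, "ry": 0, "rz": 0, "grip": 0}, {"x": 0, "y": -100, "z": -10, "rx": 0, "ry": 0, "rz": 0, "grip": 0}, {"x": 0, "y": -140, "z": -40, "rx": 0, "ry": 0, "rz": 0, "grip": 0}, {"x": 0, "y": -160, "z": -40, "rx": 0, "ry": 0, "rz": 0, "grip": 0}, {"x": 0, "y": -160, "z": -40, "rx": 0, "ry": 0, "rz": 0, "grip": 0}, {"x": 0, "y": -160, "z": -40, "rx": 0, "ry": 0, "rz": 0, "grip": 0}]'

```text
clock: 28.02
ee_pos: [0.413, 0.0339, 0.1862]
tool_rot: [0.467, -0.528, 0.529, -0.472]
contact_force: [0.0, -0.4, 0.6]
finger_gap: 0.0006
```

```bash
python3 mw.py w32.png -128 -85 35 0 0;python3 mh.py scene side|head -2; python3 - <<'E'
from mc import *
grab('side','s32.png')
a=cv2.imread('pics/s32.png')[255:365,180:340];cv2.imwrite('pics/s32z.png',cv2.resize(a,None,fx=4.5,fy=4.5,interpolation=cv2.INTER_CUBIC))
E
```

```text
w green c -0.3 2.5 yaw 0.0013 wl 71.4 99.1
shift [ -1.6 149.6  39.2] turn [-0.2  0.  -0.2] | now st [-167.6  -87.2  184.4] joints [-0.13 -0.14  1.94  0.    1.33 -0.01] t 28.0667 F [ 0.5 -0.  -0.1] gap 0.0006
scene green c 0.1 1.5 yaw 0.0039 wl 69.4 94.2
side green c -1.3 5.9 yaw 0.0072 wl 70.5 94.1
```

View pics/s32z.png

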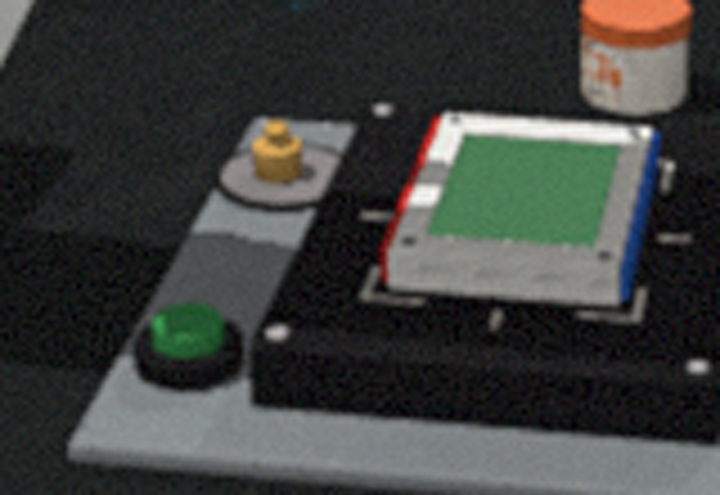

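```bash
python3 -c "
from station import r
print(r.hand_in())"
```

```text
the job is handed in; nothing more can be done
None
```

I moved the weight to the rest, tapped the holder into the outline, pressed the green button and handed the job in at about 28 s. No verdict was reported.

- **Weight:** I lifted it off the glass with the tool leaning left and stood it on the grey rest. The last picture shows it upright, about 4 mm from the rest's middle.
- **Holder:** I tapped it on the red strip, then the blue strip, then the right end, blue again, and red again to finish. The last wrist and scene pictures put its centre about 2 mm left of the mark in y and within 0.5 mm in x, with a turn of under 0.01 rad.
- **Side camera:** its raw value for the holder read about 6 mm off in y. Most of that comes from the holder's near edge hiding part of the glass, a bias of about 4 mm that I had measured earlier. Corrected, it agrees with the other two.
- **Button:** the force rose to 21 N, against about 4 N needed, so I took it as fully down. It looks up again in the last picture, but I had no direct reading of its travel.
- **End state:** nothing was being touched when I handed in. I did not measure the petri dish, ink pot or dropper bottle again, but the arm passed clear of them and no contact showed in the forces.

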